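Close the bolt box with its tuck-in lid

ROBOT

A 6-joint arm with a two-finger parallel gripper is mounted at the origin on a cart in front of the work surface, level with it; the furniture and walls round the work are solid. World frame = base frame: x ahead of the robot, y to its left, z up, the work surface at z = 0. Lengths are in mm, angles in degrees, forces in N, time in s.
With the tool pointing down it reaches from about 350 to 875 mm from the base axis. Payload 4.2 kg.
Tool frame: the origin (TCP) lies at the very end of the fingers, on their centre line; the grasp point (between the pads) lies 19 mm behind it (robot.tcp_to_grasp is the distance from the TCP to the grasp point, in mm); z points along the fingers, y is the direction in which the jaws open and shut (so a half turn about z gives the same grasp; the last joint's range is limited). The gripper opens to 85 mm and grips with 20 to 120 N. Pads are 22 mm wide; open, the fingers measure 114 mm over their backs; the gripper's body (76 mm by 85 mm) begins 54 mm behind the grasp point. The pads swing forward as they close: fully open they stand 13 mm farther back than shut.
Start: joints at [-51.016, 22.042, 0.453, 0, -68.411, -14.817], TCP at [255.89, -570.193, 231.312] pointing down, gripper open.
Joint ranges: [-179.83, 179.83], [-69.29, 118.12], [-61.27, 80.66], [-181.25, 117.63], [-171.15, -9.14], [-177.46, 177.46]. Speed limits (degrees/s): [159.86, 159.86, 180, 180, 180, 180].

INTERFACE

Orientations are given as [roll, pitch, yaw] about the fixed x, y, z axes, in that order (R = Rz(yaw) Ry(pitch) Rx(roll)).
In Python, from rig import robot gives the robot as it stands. The module is installed in compiled form; this text tells all that it offers.
- The arm moves only by the tool apply_moves, never from a script. Its argument "commands" is a list that holds one entry, the list of rows, each a list of 7 numbers: the shift along the tool's x, y, z in cm, then the turn, a rotation vector about the tool's x, y, z in degrees, then the closure, from -1 (fully open) to 1 (shut). A call has 1 to 12 rows; each row shifts and turns the pose as measured when the row begins, along the tool's axes as they then stand; what a row does not reach is not made up. A row lasts 1/12 s, in which the tool goes at most 41.7 mm and 7.16 degrees, less where a joint would pass 70% of its speed; a pose out of reach is approached as far as the arm can. A call is refused whole if a number of a shift passes 4.17 or a number of a turn 7.16, either way. A call with a gripper value outside its range is refused whole. The fingers move at their own pace and stop on an object; the grip force is fixed at half the most. Time passes only in rows, so rows that do not move let the fingers close. It gives the time, the measured TCP pose, the force and the opening at its end, in the units of the state.
- robot.get_obs(): the state, without advancing time (a new reading comes with each control period).
- robot.read_camera(name): name is "side" or "top" or "wrist"; returns the picture (420x560x3 uint8, red, green, blue); there is no depth.
- robot.camera_model(name): a dict with "fx", "fy", "cx", "cy" (pixels), "dist_coeffs" ([k1, k2, p1, p2, k3] as OpenCV has them; the pictures are not rectified), "pose" (4x4, takes a point from camera to world coordinates); the wrist camera has in their place "mount" (4x4, takes a point from camera to tool coordinates, whose origin is the TCP and whose axes are the flange's). Camera axes: x right, y up, looking along -z (the intrinsics and any distortion apply to the point x, -y, -z); pixel columns grow to the right and rows downward; lengths in mm; the calibration is good to about 2 mm. A picture is of the moment at which its call begins: read the wrist's pose just before it. camera_model takes no time and is no camera call.
- robot.close_job(): hands the job in, once; it reports no verdict.
The state is a dict: "clock": time; "qpos": joint angles; "joint_velocities": joint speeds; "tau": joint torques, N m; "eef_pos": TCP position; "ee_rot": TCP orientation; "contact_force": force on the tool from outside, world axes, zero at the start; "ft_torque": the same for the moment, N m; "opening": opening from 0.0 (shut) to 1.0 (fully open).
Only numpy, scipy, OpenCV 4.12 (cv2) and the standard library are available. Lean on these libraries where they do the work, as an engineer would, in place of code of your own. Each camera call takes 0.05 s, during which the arm holds its last target.

TASK

Take the loose plywood lid by its bar from the sloped rest and close the bolt box with it: tuck one end of the lid, clearly tilted, under the lip of the metal keeper frame, then lower the other end, keeping hold, until the lid lies flat and fully down on the box's rim inside the frame. The frame is screwed down a little to one side or the other, so feel for the lid's place; do not force, slam or drop the lid, let go only when it is down, and leave the ink jar, the spare knob and the tape roll where they are.

Things in the scene. Friction and masses are not known exactly. Their poses are not given: they have to be found in the camera images.
- bolt_box: Open wooden box with a few bolts in it, fixed to the table, 192 mm (x) by 133 mm (y) outside. Origin at the centre of its underside on the table; z up, x away from the lip end, which faces about to the robot's right. Its flat rim, 45 mm above the underside (15 mm wide at the sides, 36 mm at the ends), carries the lid. A rigid aluminium keeper frame is screwed on the rim, see box_seat. Neither gives way.
- box_seat (a point): Centre of the box at rim height, 45 mm above its underside, axes as the box. The keeper frame on the rim is 153.5 mm (x) by 115 mm (y) inside, its far (+x) and side bars 8 mm high. It is centred here in y and square, but in x its middle was set anywhere from 10 mm short of to 10 mm beyond this point; no pose is given for it: find it by touch or sight.
- box_lip_end (a point): Nominal place of the slot at the box's -x end: 71.75 mm from box_seat along -x, at rim height; the true slot is shifted with the keeper frame. Slot: the frame's 9 mm thick -x bar carries a flat lip overhanging the inside by 10 mm, full width, its underside 12 mm and top 15 mm above the rim. From lip edge to far bar it is 143.5 mm, less than the lid's 150 mm: the lid goes in only tilted, this end first.
- lid_rest: Wooden rest, fixed to the table, a board sloping up about to the robot's left at 30 degrees from level with a toe strip at its low end; about 140 mm long, 100 mm wide and 90 mm high. Origin at the centre of its underside on the table, x towards its high end. The lid starts lying on it, with one end against the toe.
- lid_bar (a point): Centre of the lid's dark wooden grip bar, for grasping, 30 mm above the underside of the lid, over its middle. The rail is 14 mm thick (x), 64 mm long (y), 20 mm high (z). Its x axis runs up the slope along the lid at the start, z normal to the lid, out of its top. The bar's underside is 14 mm above the board, on two feet.
- lid_under (a point): Centre of the underside of the lid: a loose flat plywood board 150 mm (x) by 110 mm (y) by 6 mm thick, about 0.2 kg, with the grip bar on top. Axes as lid_bar; its ends lie at x = -75 and +75 mm from here and are alike.
- box_lid: The same loose lid; its origin is the centre of its underside, as lid_under.
- ink_jar: Bystander: small ink jar with a red screw lid, 67 mm across, 62 mm high, loose; origin at the centre of its foot.
- spare_knob: Bystander: loose black star knob lying on the table, 47 mm across, 27 mm high; origin at the centre of its underside.
- tape_roll: Bystander: loose roll of pale tape lying flat, 86 mm across, 24 mm high; origin at the centre of its underside.
- lid_end_a (a point): Middle of the lid's lower end face (x = -75 mm in lid_bar's axes), half-way through its 6 mm thickness; axes as lid_bar.
- lid_end_b (a point): Middle of the lid's upper end face (x = +75 mm in lid_bar's axes), half-way through its 6 mm thickness; axes as lid_bar.

How it is judged (in metres and radians):
On the way, in this order (a step that is already met when the one before it is completed fails the run):
1. the lid is lifted clear of the rest (distance of lid_bar from where it was at the start of the episode above 0.04 m and contact force between box_lid and lid_rest below 0.1 N), for 0.1 s.
2. one end of the lid is down at the lip end of the box, lower than the lip, while the lid is still tilted (((x of lid_end_a in the frame of box_seat between -0.095 and -0.058 m and z of lid_end_a in the frame of box_seat between -0.005 and 0.012 m) or (x of lid_end_b in the frame of box_seat between -0.095 and -0.058 m and z of lid_end_b in the frame of box_seat between -0.005 and 0.012 m)) and angle between lid_under's own z axis and vertical above 0.065 rad), for 0.05 s.
3. the lid is laid down by the fingers, not dropped: nearly flat and nearly down while they still touch it (angle between lid_under's own z axis and vertical below 0.055 rad and z of lid_under in the frame of box_seat below 0.007 m and horizontal distance between lid_under and box_seat below 0.018 m and contact force between the fingers and box_lid above 0.3 N), for 0.05 s.
At the end, for the whole second after the job is handed in: The lid lies flat on the box's rim inside the keeper frame with one end under the lip: within 14 mm of the box's middle along the box and 4 mm across it, its underside within 2 mm above (3 mm below) rim height, level to 0.025 rad, at rest and let go (x of lid_under in the frame of box_seat between -0.014 and 0.014 m and y of lid_under in the frame of box_seat between -0.004 and 0.004 m and z of lid_under in the frame of box_seat between -0.003 and 0.002 m and angle between the z axis of lid_under and the z axis of box_seat, either way round below 0.025 rad and linear speed of box_lid below 0.02 m/s); the robot touches nothing.
It fails at once if the lid is forced or slammed on the box or its keeper frame (over 35 N on either) (contact force between box_lid and bolt_box above 30 N or contact force between box_lid and keeper_frame above 30 N).
It fails at once if the ink jar is moved more than 20 mm (distance of ink_jar from where it was at the start of the episode above 0.02 m).
It fails at once if the spare knob is moved more than 20 mm (distance of spare_knob from where it was at the start of the episode above 0.02 m).
It fails at once if the tape roll is moved more than 20 mm (distance of tape_roll from where it was at the start of the episode above 0.02 m).
It also fails if it takes over 45 s, if anything falls off the work surface, if the arm or the gripper's body presses on something with over 40 N, if the wrist force passes 120 N, or if a joint passes its speed limit or range.

## Working session

There is one attempt and no reset: what is moved stays moved. The work goes in short steps, Python scripts to look and compute and a tool call to move; the robot and the scene stay as the last step left them, time stands still between calls to the robot, and variables do not carry over. Pictures are saved under pics/ and viewed, and the job is handed in when it is done.

Besides the shell and the picture viewer there is one more tool, called after "Emit:" in YAML: its name, and indented under it one key for each argument. apply_moves: Moves the arm, as the interface text tells. Its arguments: {"type":"object","properties":{"commands":{"type":"array","items":{"type":"array","items":{"type":"array","items":{"type":"number"}}}}},"required":["commands"]}

```bash
mkdir -p pics
python3 - <<'E'
from rig import robot
import cv2, numpy as np
print(robot.get_obs())
for n in ["side","top","wrist"]:
    im=robot.read_camera(n); cv2.imwrite(f"pics/{n}0.png",im[:,:,::-1]); 
    m=robot.camera_model(n); print(n,{k:np.round(np.array(v),4).tolist() for k,v in m.items()})
E
```

```text
{'clock': 0.0, 'qpos': array([-5.10170101e+01,  2.20918988e+01,  3.78317861e-01, -2.85389893e-02,
       -6.84108341e+01, -1.48168543e+01]), 'joint_velocities': array([ 0.04050646, -0.0122687 , -0.0734221 ,  0.12184514, -0.01986756,
       -0.11720843]), 'tau': array([ 1.86480800e-03, -3.92290950e+01,  1.88397306e+01,  4.18619514e+00,
       -4.61878968e-03, -5.33022202e-06]), 'eef_pos': array([ 255.63959866, -569.67896152,  230.20078078]), 'ee_rot': array([ 1.79872939e+02, -6.18491889e-03, -1.55844387e+02]), 'contact_force': array([ 1.21586894, -0.69980098, -0.08364124]), 'ft_torque': array([-0.01038738,  0.02035587, -0.01400141]), 'opening': 1.0016726355097214}
side {'fx': 482.8393, 'fy': 482.8393, 'cx': 279.5636, 'cy': 207.429, 'dist_coeffs': [0.0536, 0.0, 0.0, 0.0, 0.0], 'pose': [[-0.7934, 0.3269, -0.5134, 41.4946], [-0.6083, -0.4531, 0.6516, 607.2521], [-0.0196, 0.8293, 0.5584, 652.1928], [0.0, 0.0, 0.0, 1.0]]}
top {'fx': 385.6901, 'fy': 385.6901, 'cx': 280.3856, 'cy': 197.9594, 'dist_coeffs': [-0.0932, 0.0, 0.0, 0.0, 0.0], 'pose': [[0.0019, 0.9801, -0.1984, 358.6652], [-0.9999, -0.0015, -0.0171, -59.6073], [-0.0171, 0.1984, 0.98, 1036.5632], [0.0, 0.0, 0.0, 1.0]]}
wrist {'fx': 301.8135, 'fy': 301.8135, 'cx': 283.1625, 'cy': 210.5961, 'dist_coeffs': [-0.0519, 0.0, 0.0, 0.0, 0.0], 'mount': [[0.0, 0.9619, 0.2736, 70.1872], [1.0, -0.0003, 0.0008, 0.2885], [0.0009, 0.2736, -0.9619, -142.6169], [0.0, 0.0, 0.0, 1.0]]}
```

View pics/side0.png

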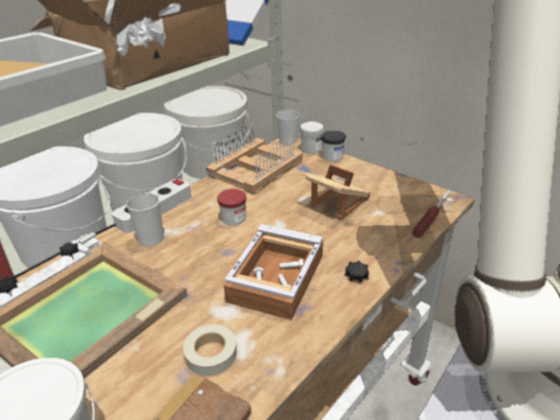

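View pics/top0.png

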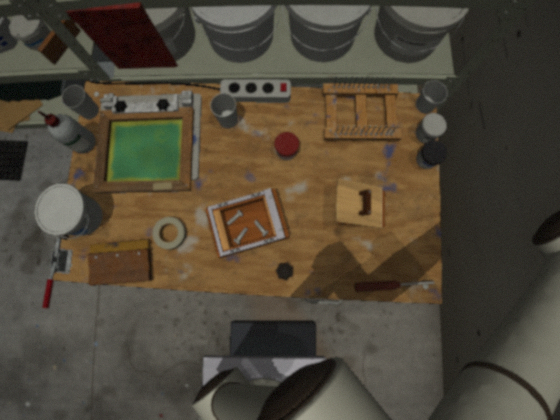

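View pics/wrist0.png

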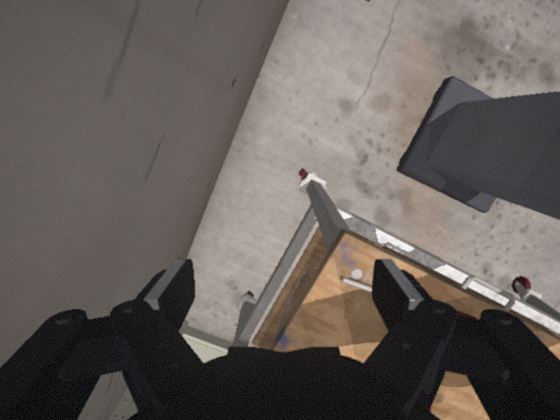

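The top view shows the box near (248,222) and the lid on its rest near (360,205). The tape is at (169,233), the jar at (287,145) and the knob at (285,271). I'll zoom in on these.

Run:
```python
import cv2
t=cv2.imread("pics/top0.png"); s=cv2.imread("pics/side0.png")
a=cv2.resize(t[170:275,195:300],(600,600),interpolation=cv2.INTER_CUBIC)
cv2.imwrite("pics/top0_box.png",a)
cv2.imwrite("pics/top0_rest.png",cv2.resize(t[165:245,320:400],(600,600),interpolation=cv2.INTER_CUBIC))
cv2.imwrite("pics/side0_box.png",cv2.resize(s[215:320,215:335],(800,600)[:2] and (686,600),interpolation=cv2.INTER_CUBIC))
cv2.imwrite("pics/side0_rest.png",cv2.resize(s[155:225,295:375],(686,600),interpolation=cv2.INTER_CUBIC))
```

```text
(no output)
```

View pics/top0_box.png

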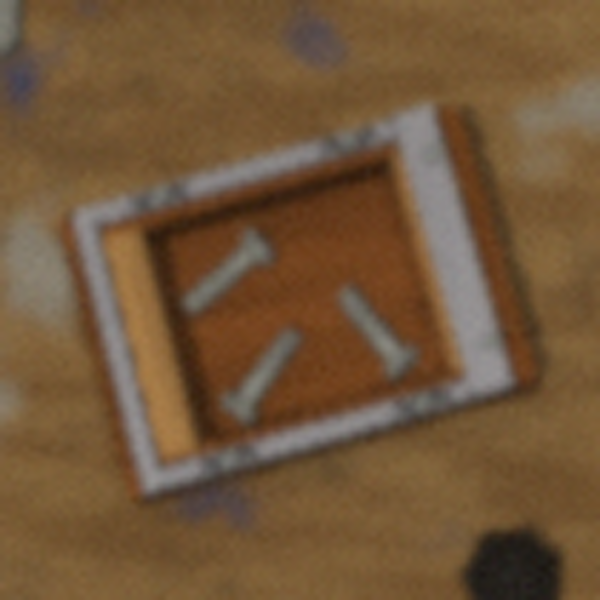

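View pics/top0_rest.png

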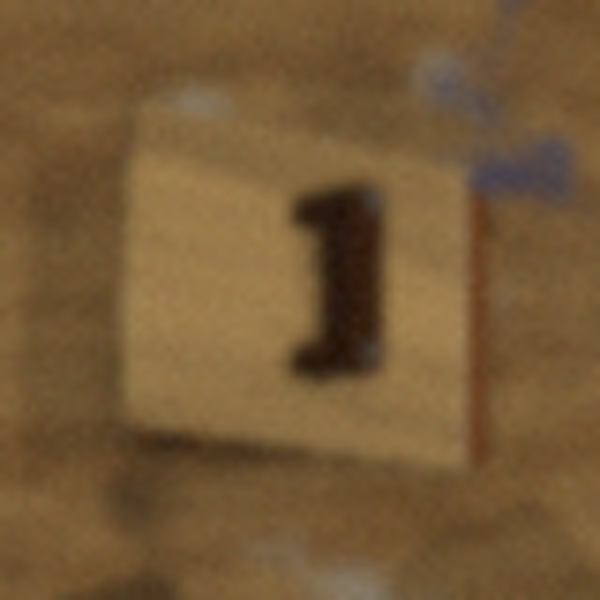

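View pics/side0_box.png

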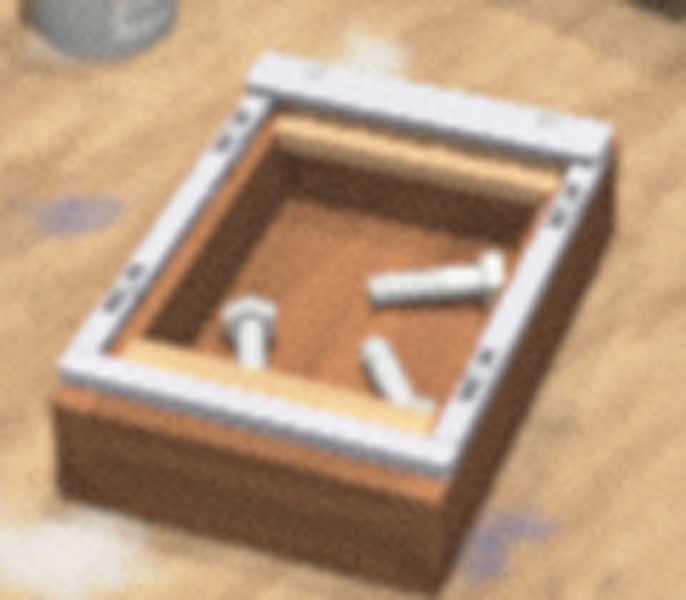

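View pics/side0_rest.png

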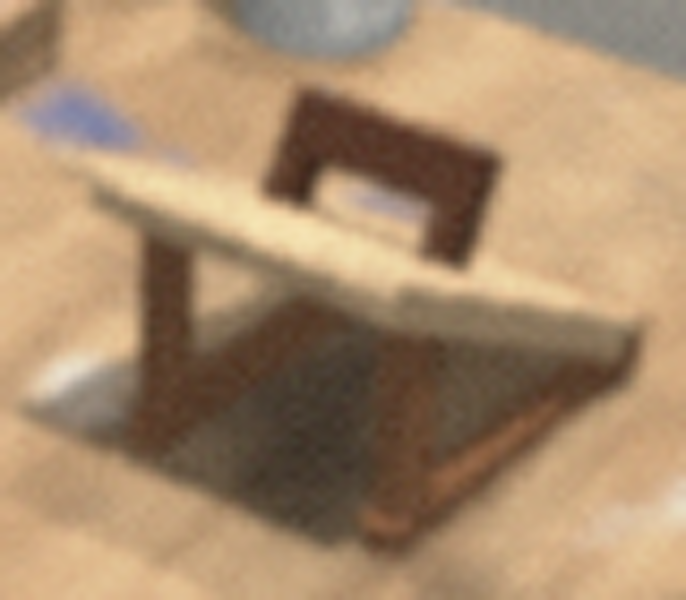

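```bash
cat > h.py <<'E'
from rig import robot
import numpy as np, cv2
from scipy.spatial.transform import Rotation as R
def RT(o=None):
    o=o or robot.get_obs(); T=np.eye(4); T[:3,:3]=R.from_euler('xyz',o['ee_rot'],degrees=True).as_matrix(); T[:3,3]=o['eef_pos']; return T
def cam(n,T=None):
    m=robot.camera_model(n); K=np.array([[m['fx'],0,m['cx']],[0,m['fy'],m['cy']],[0,0,1.]]); d=np.array(m['dist_coeffs'])
    P=np.array(m['pose']) if 'pose' in m else (T if T is not None else RT())@np.array(m['mount'])
    return K,d,P
def ray(c,uv):
    K,d,P=c; p=cv2.undistortPoints(np.array(uv,float).reshape(-1,1,2),K,d)[:,0]
    v=np.c_[p[:,0],-p[:,1],-np.ones(len(p))]@P[:3,:3].T
    return P[:3,3],v/np.linalg.norm(v,axis=1)[:,None]
def onz(c,uv,z):
    o,v=ray(c,uv); z=np.broadcast_to(z,len(v)); return o+v*((z-o[2])/v[:,2])[:,None]
def tri(c1,u1,c2,u2):
    o1,v1=ray(c1,u1);o2,v2=ray(c2,u2);out=[];gap=[]
    for a,b in zip(v1,v2):
        s=np.linalg.lstsq(np.c_[a,-b],o2-o1,rcond=None)[0]; p=o1+a*s[0];q=o2+b*s[1]; out.append((p+q)/2);gap.append(np.linalg.norm(p-q))
    return np.array(out),np.array(gap)
def proj(c,X):
    K,d,P=c; Y=(np.array(X,float).reshape(-1,3)-P[:3,3])@P[:3,:3]; Y=Y*[1,-1,-1]
    return cv2.projectPoints(Y,np.zeros(3),np.zeros(3),K,d)[0][:,0]
E
python3 - <<'E'
from h import *
np.set_printoptions(precision=1,suppress=True)
t=cam("top"); s=cam("side")
tc=lambda a:np.array(a)/ (600/105)+[195,170]-0.4
sc=lambda a:np.array(a)/ (600/105)+[215,215]-0.4
far=[(75,213),(150,490)]; lip=[(435,103),(515,385)]; rim=[(465,108),(540,385)]; lipin=[(398,150),(463,380)]
print("frame far outer z53",onz(t,tc(far),53)); print("lip bar outer z60",onz(t,tc(lip),60)); print("box rim right z45",onz(t,tc(rim),45)); 
print("box rim left z45",onz(t,tc([(62,215),(133,497)]),45))
# side: lip bar outer corners, far
print("side lip outer",onz(s,sc([(262,53),(612,130)]),60)); print("side far outer(z53)",onz(s,sc([(62,365),(450,465)]),53)); print("side box far z45",onz(s,sc([(55,400),(440,495)]),45))
# rest/lid
tr=lambda a:np.array(a)/7.5+[320,165]-0.4
sr=lambda a:np.array(a)/(600/70)+[295,155]-0.4
# bar top end corners: top view & side: bar rail top ends
# lid corners top: highleft far(135,145), highleft near(125,430), low near (470,468), low far(470,165)
X,g=tri(t,tr([(135,145),(125,430),(470,468)]),s,sr([(75,155),(400,290),(635,320)])); print("lid",X,g)
X,g=tri(t,tr([(345,190),(345,375)]),s,sr([(305,90),(498,160)])); print("bar",X,g)
# bystanders
print("jar top",onz(t,[(287,141)],62),"knob",onz(t,[(285,271)],27),"tape",onz(t,[(169,233)],24))
E
```

```text
frame far outer z53 [[534.3 147.   53. ]
 [409.1 108.7  53. ]]
lip bar outer z60 [[583.8 -17.4  60. ]
 [455.5 -53.7  60. ]]
box rim right z45 [[584.8 -30.6  45. ]
 [456.9 -64.9  45. ]]
box rim left z45 [[534.8 154.7  45. ]
 [406.3 117.7  45. ]]
side lip outer [[580.9 -11.4  60. ]
 [452.1 -48.   60. ]]
side far outer(z53) [[531.2 150.4  53. ]
 [404.8 113.2  53. ]]
side box far z45 [[528.3 157.7  45. ]
 [404.5 118.8  45. ]]
lid [[ 587.7 -183.9   99.5]
 [ 489.2 -180.6   95.2]
 [ 486.4 -312.1   19.9]] [8.8 0.7 2.4]
bar [[ 568.6 -257.5   93.2]
 [ 506.  -254.9   93. ]] [2.6 2.8]
jar top [[710.6 -59.9  62. ]] knob [[370.7 -54.2  27. ]] tape [[468.8 255.   24. ]]
```

```bash
cat >> h.py <<'E'
def plan(Tg,n=None,grip=-1,vmax=34,wmax=6.3):
    T=RT(); dp=Tg[:3,3]-T[:3,3]; rv=R.from_matrix(T[:3,:3].T@Tg[:3,:3]).as_rotvec(degrees=True)
    n=n or int(max(np.ceil(np.linalg.norm(dp)/vmax),np.ceil(np.linalg.norm(rv)/wmax),1))
    for i in range(n):
        Ri=T[:3,:3]@R.from_rotvec(rv*i/n,degrees=True).as_matrix(); sh=Ri.T@dp/n/10
        print([*[float(round(x,2)) for x in sh],*[float(round(x,1)) for x in rv/n],grip])
def lidR(yaw,tilt):  # lid rotation: x axis at heading yaw, rising by tilt
    return R.from_euler('z',yaw,degrees=True).as_matrix()@R.from_euler('y',-tilt,degrees=True).as_matrix()
def toolT(Rl,bar,back=0):  # tool pose with grasp point at bar centre, backed off along lid normal
    Rt=np.c_[Rl[:,1],Rl[:,0],-Rl[:,2]]; T=np.eye(4); T[:3,:3]=Rt; T[:3,3]=np.array(bar)+Rl[:,2]*(back-19); return T
E
python3 - <<'E'
from h import *
plan(toolT(lidR(88,30),[540,-259,78.3],110))
E
```

```text
[-3.05, 1.05, 0.61, -2.4, -0.6, 2.1, -1]
[-3.01, 1.14, 0.69, -2.4, -0.6, 2.1, -1]
[-2.96, 1.22, 0.77, -2.4, -0.6, 2.1, -1]
[-2.9, 1.29, 0.85, -2.4, -0.6, 2.1, -1]
[-2.84, 1.36, 0.94, -2.4, -0.6, 2.1, -1]
[-2.78, 1.42, 1.03, -2.4, -0.6, 2.1, -1]
[-2.72, 1.48, 1.12, -2.4, -0.6, 2.1, -1]
[-2.65, 1.53, 1.21, -2.4, -0.6, 2.1, -1]
[-2.58, 1.57, 1.3, -2.4, -0.6, 2.1, -1]
[-2.51, 1.61, 1.39, -2.4, -0.6, 2.1, -1]
[-2.43, 1.64, 1.49, -2.4, -0.6, 2.1, -1]
[-2.36, 1.66, 1.58, -2.4, -0.6, 2.1, -1]
```

Emit:
apply_moves:
  commands:
    - [[-3.05,1.05,0.6,-2.4,-0.6,2.1,-1],[-3.0,1.15,0.7,-2.4,-0.6,2.1,-1],[-2.95,1.2,0.75,-2.4,-0.6,2.1,-1],[-2.9,1.3,0.85,-2.4,-0.6,2.1,-1],[-2.85,1.35,0.95,-2.4,-0.6,2.1,-1],[-2.8,1.4,1.0,-2.4,-0.6,2.1,-1],[-2.7,1.5,1.1,-2.4,-0.6,2.1,-1],[-2.65,1.5,1.2,-2.4,-0.6,2.1,-1],[-2.6,1.55,1.3,-2.4,-0.6,2.1,-1],[-2.5,1.6,1.4,-2.4,-0.6,2.1,-1],[-2.4,1.6,1.5,-2.4,-0.6,2.1,-1],[-2.3,1.6,1.5,-2.4,-0.6,2.1,-1]]

```text
clock: 1.15
eef_pos: [547.6, -297.9, 154.4]
ee_rot: [149.0, -0.2, 176.6]
contact_force: [0.2, -0.7, 0.5]
opening: 1.001
```

Run:
```python
from h import *
o=robot.get_obs(); print(o['clock'],o['eef_pos'],o['ee_rot'],o['qpos'],o['contact_force'],o['joint_velocities'].round(1))
plan(toolT(lidR(88,30),[540,-259,78.3],110))
im=robot.read_camera("wrist"); cv2.imwrite("pics/w1.png",im[:,:,::-1])
```

```text
1.15 [ 547.64993098 -297.91727462  154.37236776] [149.03060695  -0.21001038 176.58118027] [-28.29942008  34.42567533  14.0442949  -27.87369674 -84.6637915
 -58.80065543] [ 0.17844936 -0.69715355  0.50243217] [ 16.   16.8  20.  -33.6  -6.5 -38.4]
[0.88, -0.47, -0.6, 1.0, 0.5, -1.3, -1]
```

View pics/w1.png

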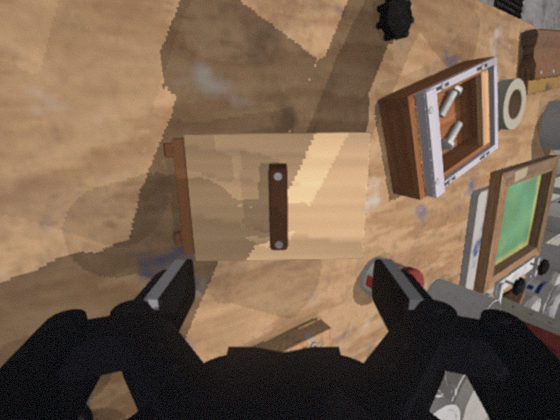

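The wrist view shows the lid from about (185,135) to (367,260), with the dark bar at about (278,206). The arm was still moving in that shot, so I'll measure again now that it has settled.

Run:
```python
from h import *
np.set_printoptions(precision=2,suppress=True)
o=robot.get_obs(); T=RT(o); print(o['eef_pos'],o['ee_rot'],o['joint_velocities'].round(1))
im=robot.read_camera("wrist")[:,:,::-1].copy(); cv2.imwrite("pics/w2.png",im)
g=cv2.cvtColor(im,cv2.COLOR_BGR2GRAY)
roi=im[150:260,250:310].astype(int); g0=roi.sum(2)
m=((g0<230)).astype(np.uint8)
n,l,st,_=cv2.connectedComponentsWithStats(m); i=1+np.argmax(st[1:,4]); ys,xs=np.where(l==i)
r=cv2.minAreaRect(np.c_[xs+250,ys+150].astype(np.float32)); print(r, st[i]); b=cv2.boxPoints(r)
c=cam("wrist",T)
# bar top plane: iterate: lid-normal plane assumption. tool-frame depth via bar length 64
o3,v=ray(c,b); 
L=max(np.linalg.norm(b[0]-b[1]),np.linalg.norm(b[1]-b[2]))
print(b)
for lz in (10,):
    Rl=lidR(88,30); n_=Rl[:,2]; p0=np.array([540,-264,87.])
    t_=((p0-o3)@n_)/(v@n_); X=o3+v*t_[:,None]; print(X, X.mean(0)); 
    print([np.linalg.norm(X[k]-X[(k+1)%4]) for k in range(4)])
z=cv2.resize(im[110:280,150:390],(800,567),interpolation=cv2.INTER_CUBIC); cv2.imwrite("pics/w2z.png",z)
```

```text
[ 550.68 -294.24  151.95] [148.71  -0.25 176.6 ] [-1.4 -1.1 -3.9  5.4  0.3  7.1]
((273.5, 204.5), (87.0, 19.0), 90.0) [  14   11   20   88 1472]
[[264. 161.]
 [283. 161.]
 [283. 248.]
 [264. 248.]]
[[ 506.19 -266.67   84.78]
 [ 506.95 -255.13   91.45]
 [ 573.02 -258.78   90.68]
 [ 572.12 -271.32   83.42]] [ 539.57 -262.98   87.58]
[np.float64(13.352016377953708), np.float64(66.18167834206034), np.float64(14.51801280431968), np.float64(66.10558560827535)]
```

View pics/w2z.png

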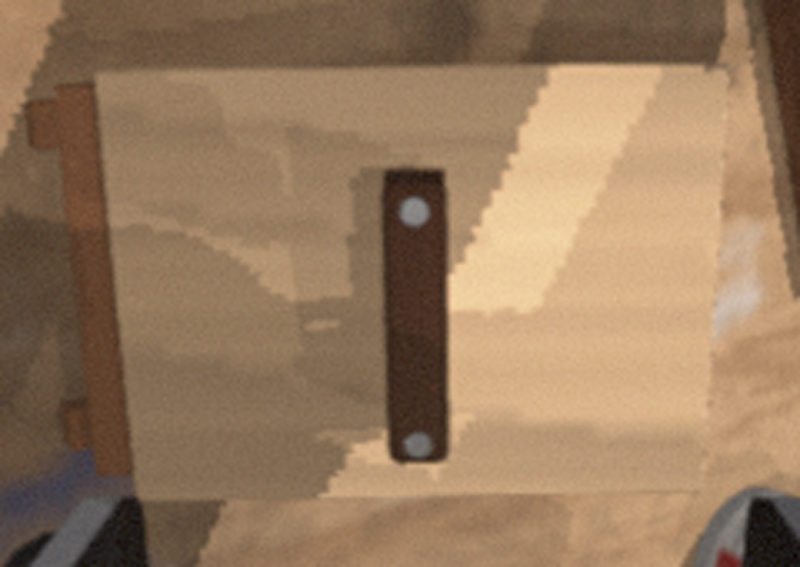

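Run:
```python
from h import *
plan(toolT(lidR(87.3,30),[539.6,-258,78.9],50),n=4)
```

```text
[0.26, -0.12, 1.29, 0.3, 0.0, -0.1, -1]
[0.26, -0.12, 1.29, 0.3, 0.0, -0.1, -1]
[0.26, -0.11, 1.29, 0.3, 0.0, -0.1, -1]
[0.26, -0.1, 1.29, 0.3, 0.0, -0.1, -1]
```

Emit:
apply_moves:
  commands:
    - [[0.26,-0.12,1.3,0.3,0,-0.1,-1],[0.26,-0.12,1.3,0.3,0,-0.1,-1],[0.26,-0.11,1.3,0.3,0,-0.1,-1],[0.26,-0.1,1.3,0.3,0,-0.1,-1],[0,0,0,0,0,0,-1]]

```text
clock: 1.67
eef_pos: [537.6, -274.1, 102.3]
ee_rot: [150.4, -0.2, 177.3]
contact_force: [-1.4, 0.5, -0.2]
opening: 0.998
```

Run:
```python
from h import *
o=robot.get_obs(); print(o['clock'],o['eef_pos'],o['ee_rot'])
plan(toolT(lidR(87.3,30),[539.6,-258,78.9],3),n=4)
im=robot.read_camera("wrist")[:,:,::-1].copy(); cv2.imwrite("pics/w3.png",im)
```

```text
1.6667 [ 537.59851583 -274.06926784  102.25702154] [ 1.50384194e+02 -1.55663655e-01  1.77347634e+02]
[-0.03, 0.07, 1.11, -0.1, -0.0, -0.0, -1]
[-0.03, 0.06, 1.11, -0.1, -0.0, -0.0, -1]
[-0.03, 0.06, 1.11, -0.1, -0.0, -0.0, -1]
[-0.03, 0.06, 1.11, -0.1, -0.0, -0.0, -1]
```

View pics/w3.png

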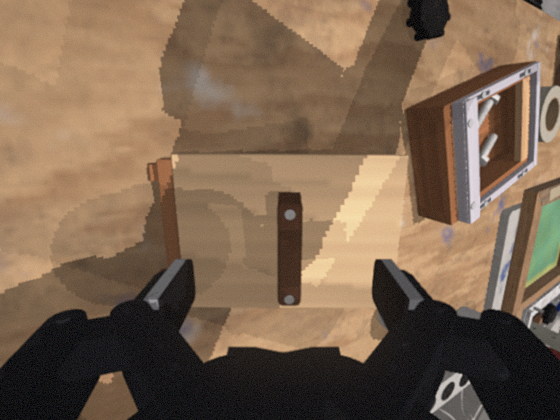

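The bar is at about columns 278-302, between the pads at columns 193 and 373, so the planned shift agrees with the picture. I'll descend and grip.

Emit:
apply_moves:
  commands:
    - [[-0.03,0.07,1.1,-0.1,0,0,-1],[-0.03,0.07,1.1,-0.1,0,0,-1],[-0.03,0.06,1.1,-0.1,0,0,-1],[-0.03,0.06,1.0,0,0,0,-1],[0,0,0,0,0,0,-1]]

```text
clock: 2.13
eef_pos: [541.6, -252.4, 66.4]
ee_rot: [150.3, 0.2, 177.3]
contact_force: [-1.1, 0.4, -0.2]
opening: 1.001
```

Run:
```python
from h import *
o=robot.get_obs(); print(o['clock'],o['eef_pos'],o['ee_rot'],o['contact_force'])
plan(toolT(lidR(87.3,30),[539.6,-258,78.9],2),n=1)
im=robot.read_camera("wrist")[:,:,::-1].copy(); cv2.imwrite("pics/w4.png",im)
im=robot.read_camera("side")[:,:,::-1].copy(); cv2.imwrite("pics/s4.png",cv2.resize(im[100:280,240:480],(800,600)))
```

```text
2.1333 [ 541.58257163 -252.40779989   66.39014366] [150.32334423   0.19329393 177.25448311] [-1.05532122  0.39351327 -0.22554363]
[0.17, 0.14, 0.33, -0.3, 0.2, 0.1, -1]
```

View pics/w4.png

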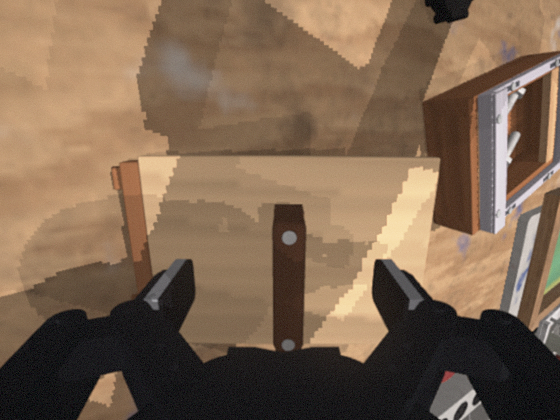

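View pics/s4.png

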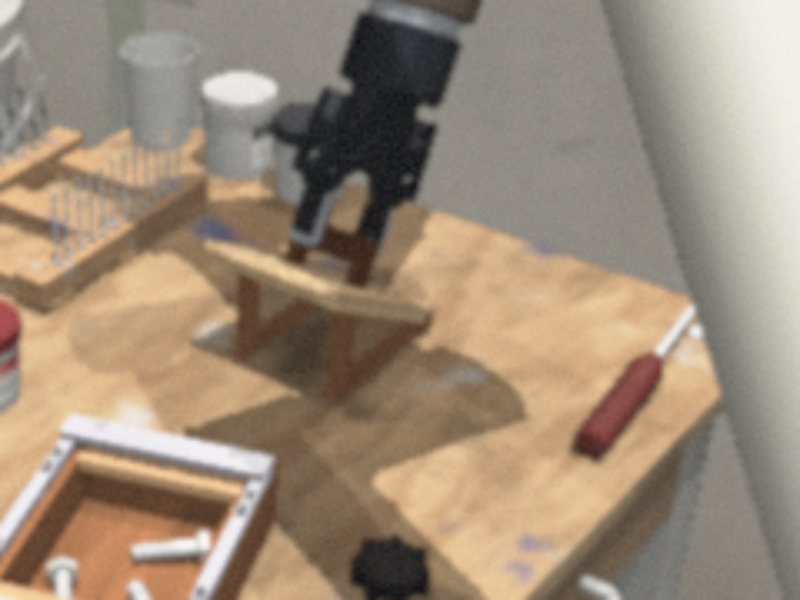

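The bar at column 288 is nearly midway between the pads, and the fingertips are just above the board. One last small correction, then I close.

Emit:
apply_moves:
  commands:
    - [[0.15,0.13,0.25,-0.3,0.2,0.1,-1],[0,0,0,0,0,0,1],[0,0,0,0,0,0,1],[0,0,0,0,0,0,1],[0,0,0,0,0,0,1],[0,0,0,0,0,0,1],[0,0,0,0,0,0,1],[0,0,0,0,0,0,1]]

```text
clock: 2.9
eef_pos: [542.2, -251.4, 69.3]
ee_rot: [150.1, 0.3, 177.3]
contact_force: [0.5, 0.0, -1.9]
opening: 0.152
```

Run:
```python
from h import *
o=robot.get_obs(); print(o['clock'],o['eef_pos'],o['ee_rot'],o['contact_force'],o['opening'],o['joint_velocities'].round(1))
im=robot.read_camera("wrist")[:,:,::-1].copy(); cv2.imwrite("pics/w5.png",im)
# lift: along world z 90
T=RT(); T[:3,3]+=[0,0,60]; plan(T,n=3,grip=1)
```

```text
2.9 [ 542.1663891  -251.37820215   69.29408735] [150.09311098   0.30123633 177.30899457] [ 0.53036926  0.03153655 -1.88754998] 0.15211655119713768 [ 0.1  0.  -0.2 -0.5 -0.8 -0. ]
[-0.01, 1.0, -1.73, 0.0, 0.0, 0.0, 1]
[-0.01, 1.0, -1.73, 0.0, 0.0, 0.0, 1]
[-0.01, 1.0, -1.73, 0.0, 0.0, 0.0, 1]
```

View pics/w5.png

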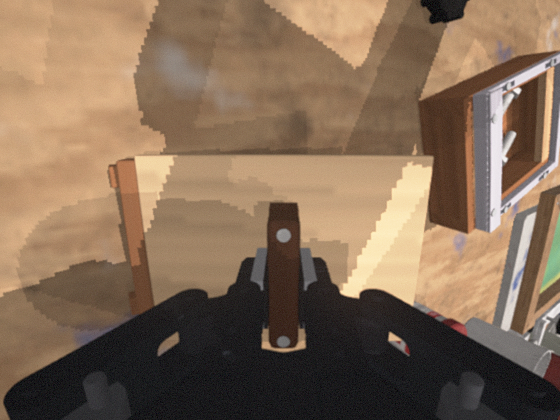

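The jaws hold the bar (opening 0.152, about 13 mm), with the bar at column 283 between both pads. I'll lift straight up.

Emit:
apply_moves:
  commands:
    - [[0,0.5,-0.87,0,0,0,1],[0,1.0,-1.73,0,0,0,1],[0,1.0,-1.73,0,0,0,1],[0,1.0,-1.73,0,0,0,1],[0,1.0,-1.73,0,0,0,1],[0,0,0,0,0,0,1]]

```text
clock: 3.45
eef_pos: [539.4, -251.9, 160.0]
ee_rot: [150.1, -0.2, 177.2]
contact_force: [1.0, -0.9, -2.0]
opening: 0.151
```

Run:
```python
from h import *
o=robot.get_obs(); print(o['clock'],o['eef_pos'],o['ee_rot'],o['contact_force'],o['ft_torque'],o['opening'])
im=robot.read_camera("wrist")[:,:,::-1].copy(); cv2.imwrite("pics/w6.png",im)
im=robot.read_camera("side")[:,:,::-1].copy(); cv2.imwrite("pics/s6o.png",im);cv2.imwrite("pics/s6.png",cv2.resize(im[80:280,240:480],(720,600)))
o=robot.get_obs(); print(o['clock'],o['eef_pos'],o['ee_rot'],o['contact_force'],o['ft_torque'],o['opening'])
```

```text
3.45 [ 539.38007262 -251.89227478  159.98247402] [150.12358471  -0.23250798 177.21120727] [ 0.95575368 -0.93167258 -1.96309688] [-1.40351225e+00 -1.01377235e-01  5.15246654e-04] 0.1508581389376036
3.55 [ 537.90688257 -250.49558582  156.03582274] [149.88533767  -0.54809098 177.16463667] [ 0.48983401  0.01632963 -2.69252309] [-1.40965898  0.0269665   0.03390516] 0.1499128967458858
```

View pics/w6.png

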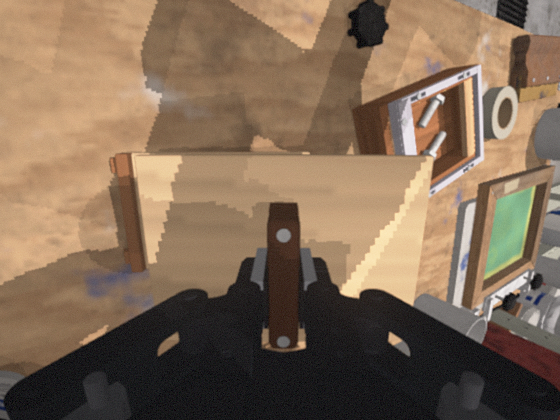

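View pics/s6.png

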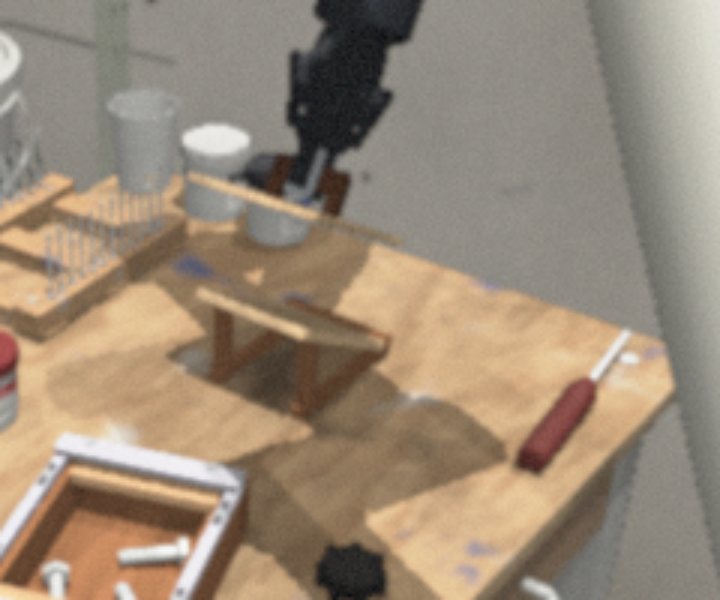

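The lid is off the rest and held. I'll measure the lid in the tool frame from this wrist view, using the far corners near (132,155) and (433,157) plus the bar corners.

Run:
```python
import cv2
im=cv2.imread("pics/w6.png")
a=cv2.resize(im[140:180,110:190],(400,200),interpolation=cv2.INTER_CUBIC)
b=cv2.resize(im[140:180,400:480],(400,200),interpolation=cv2.INTER_CUBIC)
c=cv2.resize(im[190:360,240:330],(318,600),interpolation=cv2.INTER_CUBIC)
import numpy as np
o=np.zeros((600,740,3),np.uint8); o[:200,:400]=a; o[220:420,:400]=b; o[:,410:728]=c
cv2.imwrite("pics/w6z.png",o)
```

```text
(no output)
```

View pics/w6z.png

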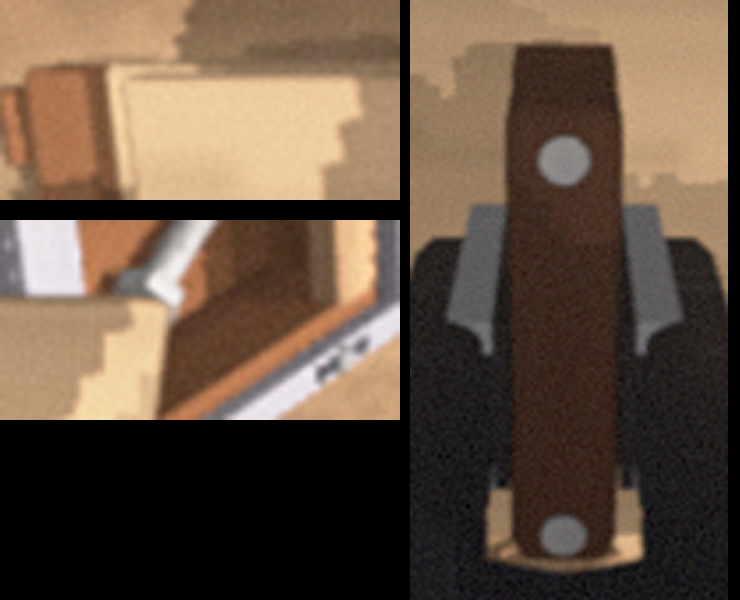

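Run:
```python
from h import *
np.set_printoptions(precision=2,suppress=True)
obj=np.array([(-75,55,6),(75,55,6),(-7,32,40),(7,32,40),(-7,32,6),(7,32,6),(-7,-32,40),(7,-32,40)],float)
px=np.array([(135.4,155.4),(433.6,156),(267.8,223.4),(300.1,223.4),(270.3,202.7),(297.5,202.7),(268.9,347.8),(297.5,347.8)])
m=robot.camera_model("wrist"); K=np.array([[m['fx'],0,m['cx']],[0,m['fy'],m['cy']],[0,0,1.]]); d=np.array(m['dist_coeffs'])
for sel in (range(8),range(6),[0,1,2,3,6,7]):
    sel=list(sel)
    ok,rv,tv=cv2.solvePnP(obj[sel],px[sel],K,d,flags=cv2.SOLVEPNP_SQPNP)
    rv,tv=cv2.solvePnPRefineLM(obj[sel],px[sel],K,d,rv,tv)
    e=cv2.projectPoints(obj[sel],rv,tv,K,d)[0][:,0]-px[sel]
    C=np.eye(4);C[:3,:3]=cv2.Rodrigues(rv)[0];C[:3,3]=tv[:,0]; C=np.diag([1,-1,-1,1.])@C
    L=np.array(m['mount'])@C; print(L); print(np.abs(e).max()); print("bar in tool",(L@[0,0,30,1])[:3])
```

```text
[[-0.    1.   -0.03  0.39]
 [ 1.    0.   -0.    0.19]
 [-0.   -0.03 -1.   16.47]
 [ 0.    0.    0.    1.  ]]
1.8849829895302719
bar in tool [ -0.59   0.06 -13.52]
[[-0.    1.   -0.02  0.23]
 [ 1.    0.   -0.    0.24]
 [-0.   -0.02 -1.   15.24]
 [ 0.    0.    0.    1.  ]]
1.5486885226083587
bar in tool [ -0.34   0.13 -14.75]
[[-0.    1.   -0.04  0.84]
 [ 1.    0.   -0.    0.2 ]
 [-0.   -0.04 -1.   16.4 ]
 [ 0.    0.    0.    1.  ]]
1.0252379841378456
bar in tool [ -0.3    0.07 -13.58]
```

```bash
cat >> h.py <<'E'
def toolU(Rl,under,h=16):  # tool pose from the lid underside-centre pose
    Rt=np.c_[Rl[:,1],Rl[:,0],-Rl[:,2]]; T=np.eye(4); T[:3,:3]=Rt; T[:3,3]=np.array(under)+Rl[:,2]*h; return T
E
python3 - <<'E'
from h import *
plan(toolU(lidR(105.3,12),[597,72,215]),grip=1)
E
```

```text
[-0.43, 3.16, 0.97, 1.8, 0.6, -1.7, 1]
[-0.54, 3.17, 0.86, 1.8, 0.6, -1.7, 1]
[-0.64, 3.18, 0.75, 1.8, 0.6, -1.7, 1]
[-0.75, 3.18, 0.65, 1.8, 0.6, -1.7, 1]
[-0.85, 3.18, 0.54, 1.8, 0.6, -1.7, 1]
[-0.95, 3.17, 0.43, 1.8, 0.6, -1.7, 1]
[-1.05, 3.15, 0.32, 1.8, 0.6, -1.7, 1]
[-1.14, 3.12, 0.21, 1.8, 0.6, -1.7, 1]
[-1.24, 3.09, 0.1, 1.8, 0.6, -1.7, 1]
[-1.33, 3.06, -0.01, 1.8, 0.6, -1.7, 1]
```

Emit:
apply_moves:
  commands:
    - [[-0.4,2.5,0.1,1.0,0.3,-1.0,1],[-0.5,3.15,0.85,1.8,0.6,-1.7,1],[-0.6,3.2,0.75,1.8,0.6,-1.7,1],[-0.7,3.2,0.65,1.8,0.6,-1.7,1],[-0.85,3.2,0.55,1.8,0.6,-1.7,1],[-0.95,3.15,0.45,1.8,0.6,-1.7,1],[-1.05,3.15,0.3,1.8,0.6,-1.7,1],[-1.15,3.1,0.2,1.8,0.6,-1.7,1],[-1.25,3.1,0.1,1.8,0.6,-1.7,1],[-1.3,2.5,0,1.8,0.6,-1.7,1],[-0.5,1.0,0,0.5,0.2,-0.5,1],[0,0,0,0,0,0,1]]

```text
clock: 4.55
eef_pos: [595.5, 75.8, 212.7]
ee_rot: [167.4, -2.6, -164.8]
contact_force: [0.1, 0.2, -2.3]
opening: 0.149
```

Run:
```python
from h import *
im=robot.read_camera("top")[:,:,::-1].copy(); cv2.imwrite("pics/t7.png",im)
o=robot.get_obs(); print(o['clock'],o['eef_pos'],o['ee_rot'],o['contact_force'],o['joint_velocities'].round(1),o['opening'],o['qpos'])
np.save("T7.npy",RT(o))
im=robot.read_camera("wrist")[:,:,::-1].copy(); cv2.imwrite("pics/w7.png",im)
plan(toolU(lidR(105.3,12),[597,72,215]),grip=1)
```

```text
4.6 [595.04311843  74.98225576 212.02357541] [ 167.36337466   -2.69120665 -164.86604333] [-1.20076317 -0.48372767 -3.54269885] [-3.  -0.3 -1.   0.1 -0.5  0.4] 0.14602274838670995 [ 15.83724835  23.09823615   3.19775489 -13.2529076  -73.06874025
 -86.79628679]
[-0.08, -0.1, -1.92, 0.6, -2.6, -0.8, 1]
```

View pics/w7.png

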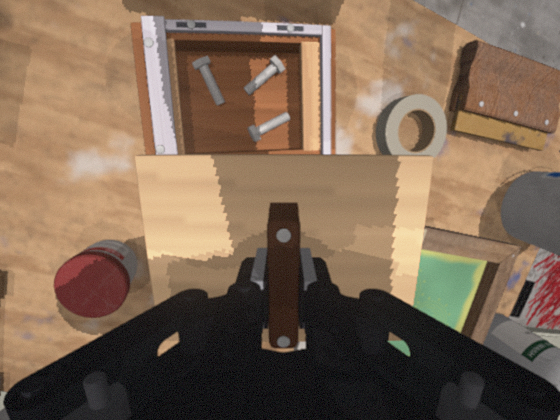

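The wrist view shows the frame well, with the lip bar at columns 143-172 and the far bar at about column 325. Its near side is hidden behind the lid. I'll back off a little to see all of it.

Emit:
apply_moves:
  commands:
    - [[-1.0,-0.1,-2.0,0.3,-1.3,-0.4,1],[-1.0,0,-2.0,0.3,-1.3,-0.4,1],[0,0,0,0,0,0,1],[0,0,0,0,0,0,1]]

```text
clock: 4.98
eef_pos: [614.9, 64.6, 243.9]
ee_rot: [167.9, -0.8, -165.1]
contact_force: [-0.1, -0.2, -3.8]
opening: 0.152
```

Run:
```python
from h import *
o=robot.get_obs(); print(o['clock'],o['eef_pos'],o['ee_rot'],o['contact_force'],o['joint_velocities'].round(1))
np.save("T8.npy",RT(o))
im=robot.read_camera("wrist")[:,:,::-1].copy(); cv2.imwrite("pics/w8.png",im)
cv2.imwrite("pics/w8z.png",cv2.resize(im[10:180,120:360],(800,567),interpolation=cv2.INTER_CUBIC))
```

```text
4.9833 [614.92427814  64.62274068 243.93104931] [ 167.86529649   -0.80828672 -165.10824183] [-0.13300197 -0.19895848 -3.78219027] [-1.6 -0.3  0.9  0.9  0.2  0.2]
```

View pics/w8z.png

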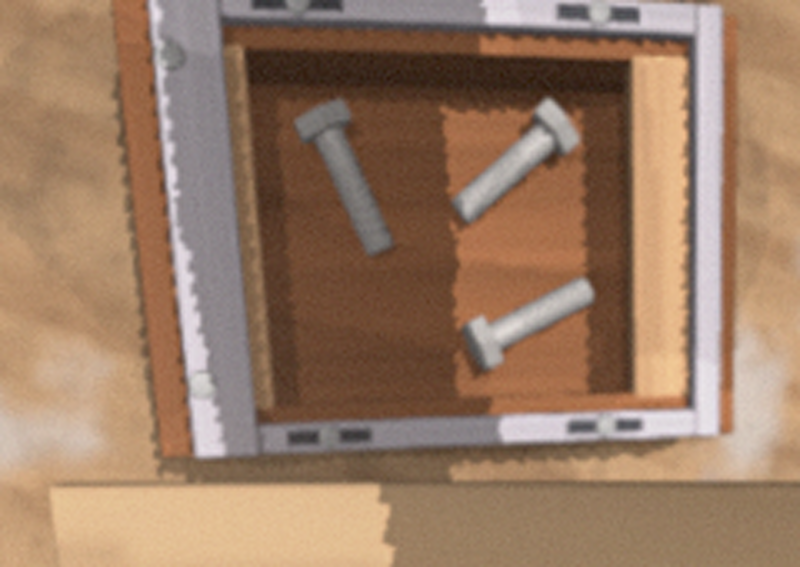

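Run:
```python
from h import *
np.set_printoptions(precision=1,suppress=True)
T=np.load("T8.npy"); c=cam("wrist",T); print("cam",c[2][:3,3])
q=lambda a:np.array(a,float)/(800/240)+[120,10]-0.35
P=onz(c,q([(631,57),(634,396),(247,45),(272,410)]),45); print("opening",P, np.linalg.norm(P[0]-P[2]),np.linalg.norm(P[1]-P[3]),np.linalg.norm(P[0]-P[1]),np.linalg.norm(P[2]-P[3]))
ctr=P.mean(0); u=(P[0]+P[1]-P[2]-P[3]); u/=np.linalg.norm(u); w=P[2]+P[0]-P[1]-P[3]
print("centre",ctr,"yaw",np.degrees(np.arctan2(u[1],u[0])), "yaw from y", np.degrees(np.arctan2(w[1],w[0]))-90)
yaw=np.degrees(np.arctan2(u[1],u[0]))
Rb=lidR(yaw,0)
def B(px,z): return (onz(c,q(px),z)-ctr)@Rb
print("lip inner edge z60",B([(222,40),(256,440)],60)[:,:2])
print("lip outer z60",B([(152,10),(192,457)],60)[:,:2])
print("far inner z53",B([(692,60),(694,390)],53)[:,:2])
print("far outer z53",B([(722,10),(732,433)],53)[:,:2])
print("far side inner z53",B([(300,25),(650,33)],53)[:,:2])
print("near side outer z53/in",B([(300,450),(650,436)],53)[:,:2],B([(300,424),(650,411)],53)[:,:2])
print("box outer far rim",B([(735,20),(733,433)],45)[:,:2],"left",B([(115,10),(163,455)],45)[:,:2])
```

```text
cam [556.6  18.3 384.3]
opening [[427.9  88.4  45. ]
 [528.9 118.1  45. ]
 [461.2 -25.   45. ]
 [563.4   3.2  45. ]] 118.18489995244975 119.91208203167716 105.28204484015416 105.954851458955
centre [495.4  46.2  45. ] yaw 106.53547325836648 yaw from y -254.09697196712858
lip inner edge z60 [[-64.6  49.6]
 [-65.4 -61.6]]
lip outer z60 [[-82.9  57.1]
 [-84.8 -65.7]]
far inner z53 [[ 77.2  50.1]
 [ 78.  -51.2]]
far outer z53 [[ 87.2  65. ]
 [ 91.8 -65.9]]
far side inner z53 [[-42.7  56.1]
 [ 63.5  57.3]]
near side outer z53/in [[-52.7 -65.5]
 [ 62.4 -65.8]] [[-52.  -57.5]
 [ 62.5 -57.6]]
box outer far rim [[ 94.8  65.1]
 [ 95.5 -66.3]] left [[-95.   62. ]
 [-95.4 -65.3]]
```

```bash
cat >> h.py <<'E'
SEAT=np.array([495.4,46.0,45.]); YAW=106.3; S=1.3
def poseE(xE,zE,tilt,y=0.,h=16,yaw=None):
    Rb=lidR(YAW,0); Rl=lidR(YAW if yaw is None else yaw,tilt); E=SEAT+Rb@np.array([xE,y,zE]); return toolU(Rl,E+75*Rl[:,0],h)
def where(h=16):
    o=robot.get_obs(); T=RT(o); Rb=lidR(YAW,0); Rl=np.c_[T[:3,1],T[:3,0],-T[:3,2]]
    U=T[:3,3]-Rl[:,2]*h; loc=lambda p:(Rb.T@(p-SEAT)).round(1)
    Lb=Rb.T@Rl
    print("t",round(o['clock'],2),"under",loc(U),"endA",loc(U-75*Rl[:,0]),"endB",loc(U+75*Rl[:,0]),"tilt",np.degrees(np.arctan2(Lb[2,0],Lb[0,0])).round(2),"roll",np.degrees(np.arctan2(Lb[2,1],Lb[2,2])).round(2),"yawerr",np.degrees(np.arctan2(Lb[1,0],Lb[0,0])).round(2))
    print("F box axes",(Rb.T@o['contact_force']).round(1),"M",o['ft_torque'].round(2),"open",round(o['opening'],3))
E
python3 - <<'E'
from h import *
where(); plan(poseE(-56,40,12),grip=1)
E
```

```text
t 5.03 under [ -12.6 -119.9  183.5] endA [ -85.9 -117.9  167.8] endB [  60.7 -121.9  199.2] tilt 12.1 roll 0.8 yawerr -1.58
F box axes [-0.3 -0.5 -1.8] M [-0.58 -0.24 -0.02] open 0.151
[1.98, -0.01, 2.21, 0.0, -0.1, -0.3, 1]
[1.99, -0.0, 2.2, 0.0, -0.1, -0.3, 1]
[1.99, 0.01, 2.2, 0.0, -0.1, -0.3, 1]
[1.99, 0.02, 2.2, 0.0, -0.1, -0.3, 1]
[2.0, 0.03, 2.19, 0.0, -0.1, -0.3, 1]
[2.0, 0.04, 2.19, 0.0, -0.1, -0.3, 1]
```

Emit:
apply_moves:
  commands:
    - [[2.0,0,2.2,0,-0.1,-0.3,1],[2.0,0,2.2,0,-0.1,-0.3,1],[2.0,0,2.2,0,-0.1,-0.3,1],[2.0,0,2.2,0,-0.1,-0.3,1],[2.0,0,2.0,0,-0.1,-0.3,1],[1.5,0,1.0,0,-0.1,-0.3,1],[0,0,0,0,0,0,1]]

```text
clock: 5.62
eef_pos: [483.1, 50.3, 116.5]
ee_rot: [167.7, -0.7, -164.1]
contact_force: [-0.2, 0.3, -1.9]
opening: 0.154
```

Run:
```python
from h import *
where(); plan(poseE(-56,40,12),grip=1)
for n in ("side","top"):
    im=robot.read_camera(n)[:,:,::-1].copy(); cv2.imwrite(f"pics/{n}9.png",im)
    z=im[195:315,215:355] if n=="side" else im[160:280,185:325]
    cv2.imwrite(f"pics/{n}9z.png",cv2.resize(z,(700,600),interpolation=cv2.INTER_CUBIC))
where()
```

```text
t 5.62 under [11.  10.8 55.8] endA [-62.2  11.5  39.9] endB [84.3 10.1 71.8] tilt 12.27 roll 0.73 yawerr -0.56
F box axes [ 0.4  0.1 -1.9] M [-0.59 -0.1   0.  ] open 0.154
[-1.06, 0.63, 0.15, 0.3, -0.6, -0.5, 1]
t 5.72 under [10.3  5.9 58.1] endA [-63.    6.5  42.3] endB [83.6  5.4 73.9] tilt 12.16 roll 0.32 yawerr -0.42
F box axes [-0.2 -1.3 -1.8] M [-0.56 -0.26 -0.  ] open 0.15
```

View pics/side9z.png

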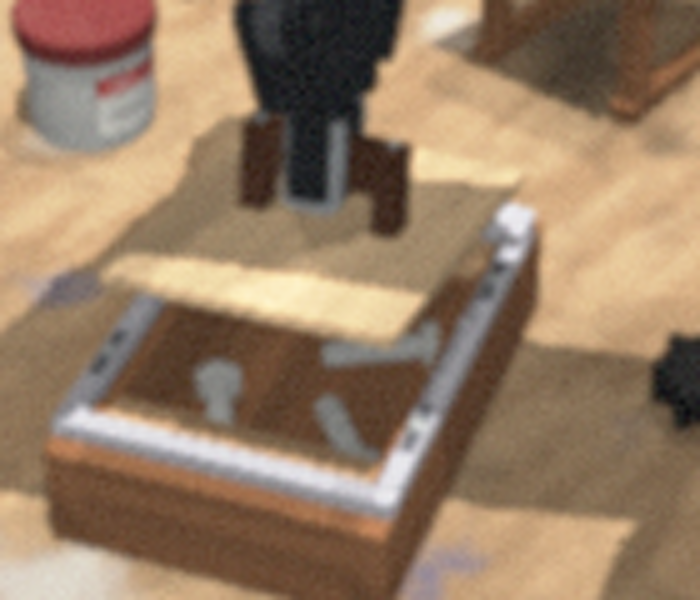

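View pics/top9z.png

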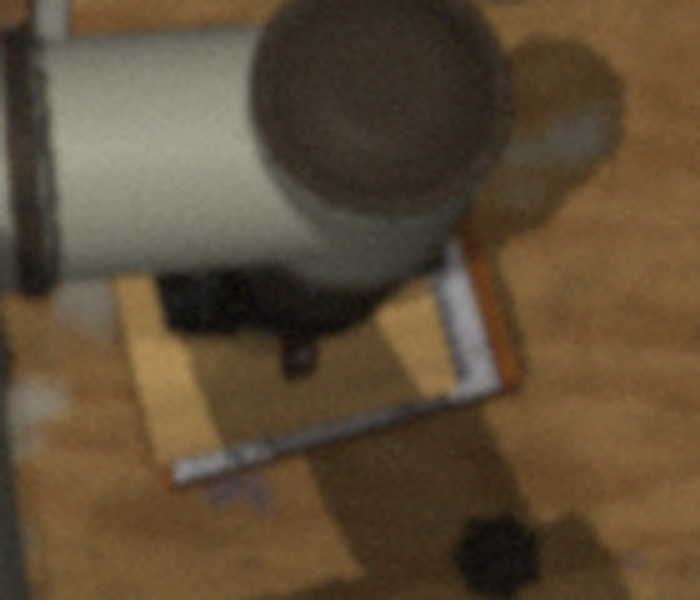

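Run:
```python
from h import *
plan(poseE(-57,28,12),n=2,grip=1)
```

```text
[-0.3, 0.15, 0.77, 0.1, -0.1, -0.2, 1]
[-0.29, 0.15, 0.77, 0.1, -0.1, -0.2, 1]
```

Emit:
apply_moves:
  commands:
    - [[-0.3,0.15,0.75,0.1,-0.1,-0.2,1],[-0.3,0.15,0.75,0.1,-0.1,-0.2,1],[0,0,0,0,0,0,1],[0,0,0,0,0,0,1],[0,0,0,0,0,0,1]]

```text
clock: 6.13
eef_pos: [497.7, 59.7, 104.9]
ee_rot: [168.1, 0.4, -163.7]
contact_force: [-0.3, 1.2, -2.5]
opening: 0.15
```

Run:
```python
from h import *
np.set_printoptions(precision=1,suppress=True)
where()
im=robot.read_camera("side")[:,:,::-1].copy(); cv2.imwrite("pics/s10.png",im); 
cv2.imwrite("pics/s10z.png",cv2.resize(im[200:300,215:335],(720,600),interpolation=cv2.INTER_CUBIC))
where()
T=RT(); L=np.c_[T[:3,1],T[:3,0],-T[:3,2]]; U=T[:3,3]-16*L[:,2]
X=[U+L@np.array(p) for p in [(75,55,6),(75,-55,6),(-75,55,6),(-75,-55,6),(75,55,0),(75,-55,0)]]
s=cam("side"); print("lid corners zoom px",(proj(s,X)-[215,200])*6)
Rb=lidR(YAW,0); F=[SEAT+Rb@np.array(p) for p in [(76.75+S,57.5,8),(76.75+S,-57.5,8),(-66.75+S,57.5,15),(-66.75+S,-57.5,15),(96,66.5,0),(96,-66.5,0)]]
print("frame far inner, lip edge, box far rim",(proj(s,F)-[215,200])*6)
print(onz(s,[(0,0)],45)*0+s[2][:3,3])
```

```text
t 6.13 under [15.8 -6.1 44.2] endA [-57.6  -6.2  28.8] endB [89.2 -6.1 59.7] tilt 11.88 roll -0.42 yawerr 0.06
F box axes [ 1.2 -0.1 -2.5] M [-0.6 -0.1 -0. ] open 0.15
t 6.18 under [15.8 -6.2 44.3] endA [-57.6  -6.3  28.9] endB [89.2 -6.1 59.8] tilt 11.87 roll -0.44 yawerr 0.06
F box axes [-0.2  0.1 -1.9] M [-0.6 -0.1 -0. ] open 0.154
lid corners zoom px [[407.7 406.6]
 [ 57.9 320.2]
 [568.3 198.7]
 [259.6 130.8]
 [406.4 425.1]
 [ 57.6 338.1]]
frame far inner, lip edge, box far rim [[449.9 539.9]
 [ 98.3 450.3]
 [598.7 239.4]
 [279.7 170.1]
 [458.  608.5]
 [ 47.7 500.8]]
[[ 41.5 607.3 652.2]]
```

View pics/s10z.png

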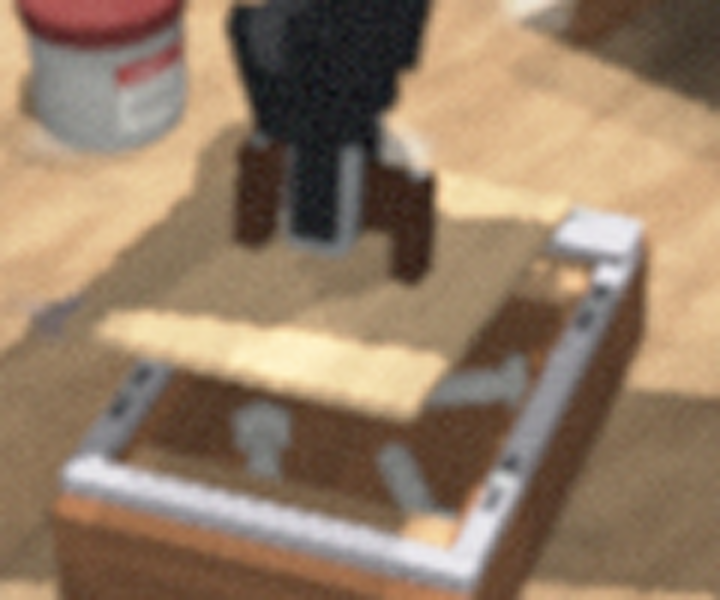

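Run:
```python
from h import *
np.set_printoptions(precision=1,suppress=True)
where()
im=cv2.imread("pics/s10.png")
T=RT(); L=np.c_[T[:3,1],T[:3,0],-T[:3,2]]; U=T[:3,3]-16*L[:,2]
s=cam("side")
X=[U+L@np.array(p) for p in [(7,32,40),(7,-32,40),(7,32,6),(7,-32,6)]]; print((proj(s,X)-[215,200])*6)
z=cv2.resize(im[200:300,215:335],(720,600),interpolation=cv2.INTER_CUBIC)
z=cv2.convertScaleAbs(z,alpha=1.8,beta=-60)
cv2.imwrite("pics/s10e.png",z)
```

```text
t 6.18 under [15.8 -6.2 44.3] endA [-57.6  -6.3  28.9] endB [89.2 -6.1 59.8] tilt 11.87 roll -0.44 yawerr 0.06
F box axes [-0.2  0.1 -1.9] M [-0.6 -0.1 -0. ] open 0.154
[[422.8 187.8]
 [228.  144.5]
 [415.4 288. ]
 [223.5 243.1]]
```

View pics/s10e.png

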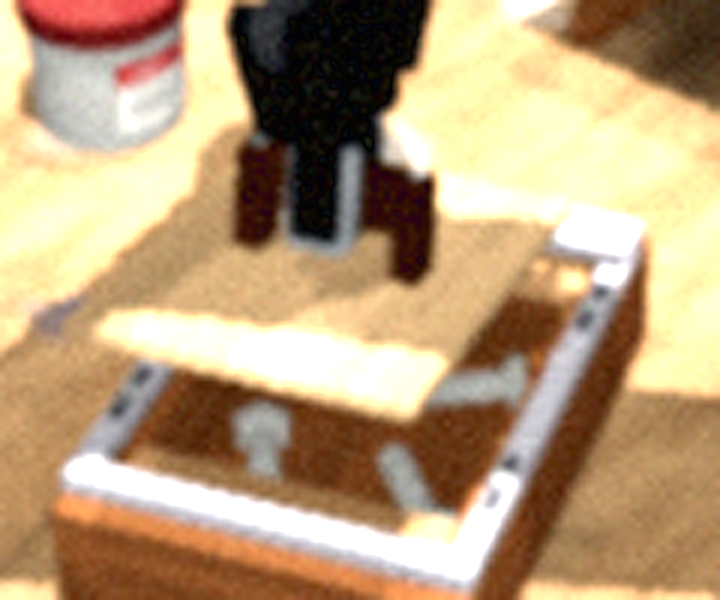

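Emit:
apply_moves:
  commands:
    - [[0.3,0,0,0,-0.2,0,1],[0.3,0,0,0,-0.2,0,1],[0,0,0,0,0,0,1],[0,0,0,0,0,0,1],[0,0,0,0,0,0,1]]

```text
clock: 6.6
eef_pos: [491.8, 57.9, 105.7]
ee_rot: [168.1, 1.0, -163.8]
contact_force: [0.2, -0.3, -2.2]
opening: 0.15
```

Run:
```python
from h import *
where(); plan(poseE(-59,14,12),n=3,grip=1)
```

```text
t 6.6 under [15.7 -0.2 45.1] endA [-57.7  -0.3  29.6] endB [89.1 -0.1 60.5] tilt 11.87 roll -0.97 yawerr 0.08
F box axes [-0.3 -0.1 -2.2] M [-0.54 -0.14 -0.01] open 0.15
[0.01, -0.15, 0.5, -0.0, 0.3, 0.0, 1]
[0.0, -0.15, 0.5, -0.0, 0.3, 0.0, 1]
[-0.0, -0.15, 0.5, -0.0, 0.3, 0.0, 1]
```

Emit:
apply_moves:
  commands:
    - [[0,-0.15,0.5,0,0.3,0,1],[0,-0.15,0.5,0,0.2,0,1],[0,-0.15,0.5,0,0.2,0,1],[0,0,0,0,0,0,1],[0,0,0,0,0,0,1]]

```text
clock: 7.02
eef_pos: [492.6, 56.5, 88.5]
ee_rot: [168.1, 0.2, -163.7]
contact_force: [-0.3, -0.5, -2.6]
opening: 0.151
```

Run:
```python
from h import *
where(); plan(poseE(-60,4,12),n=4,grip=1)
im=robot.read_camera("wrist")[:,:,::-1].copy(); cv2.imwrite("pics/w11.png",im)
im=robot.read_camera("side")[:,:,::-1].copy(); cv2.imwrite("pics/s11.png",im); 
cv2.imwrite("pics/s11z.png",cv2.resize(im[200:300,215:335],(720,600),interpolation=cv2.INTER_CUBIC))
```

```text
t 7.02 under [14.1 -0.3 27.9] endA [-59.3  -0.4  12.4] endB [87.5 -0.2 43.3] tilt 11.87 roll -0.23 yawerr 0.08
F box axes [-0.4  0.5 -2.6] M [-0.58 -0.17 -0.  ] open 0.151
[0.01, -0.06, 0.2, -0.0, 0.1, 0.0, 1]
[0.01, -0.06, 0.2, -0.0, 0.1, 0.0, 1]
[0.01, -0.06, 0.2, -0.0, 0.1, 0.0, 1]
[0.01, -0.06, 0.2, -0.0, 0.1, 0.0, 1]
```

View pics/w11.png

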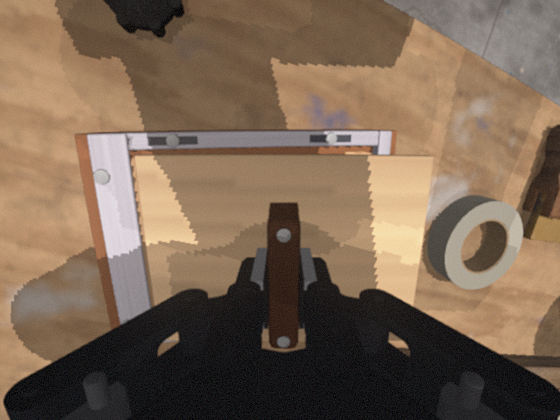

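View pics/s11z.png

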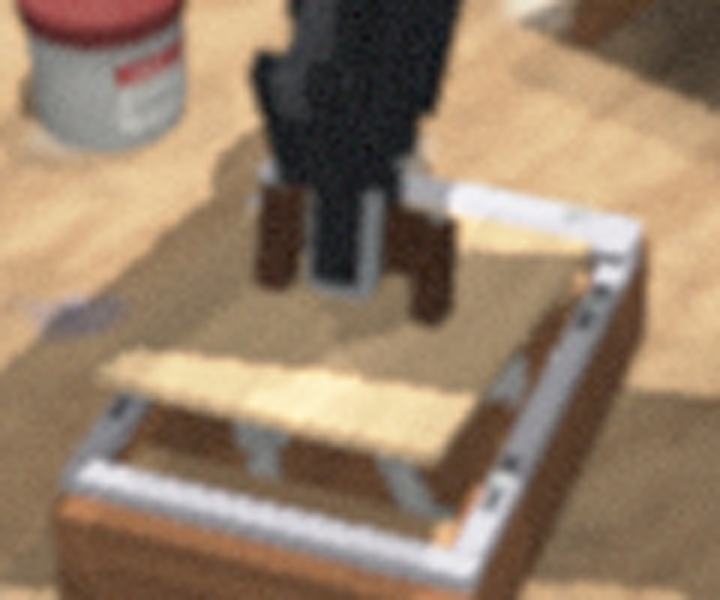

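Run:
```python
from h import *
np.set_printoptions(precision=1,suppress=True)
where()
im=cv2.imread("pics/w11.png")
a=cv2.resize(im[120:240,70:190],(600,600),interpolation=cv2.INTER_CUBIC)
cv2.imwrite("pics/w11a.png",a)
b=cv2.resize(im[120:180,360:450],(795,530),interpolation=cv2.INTER_CUBIC)
cv2.imwrite("pics/w11b.png",b)
```

```text
t 7.12 under [14.2 -0.3 28. ] endA [-59.2  -0.4  12.6] endB [87.6 -0.2 43.5] tilt 11.87 roll -0.23 yawerr 0.08
F box axes [-0.7  0.2 -2.5] M [-0.6 -0.2 -0. ] open 0.152
```

View pics/w11a.png

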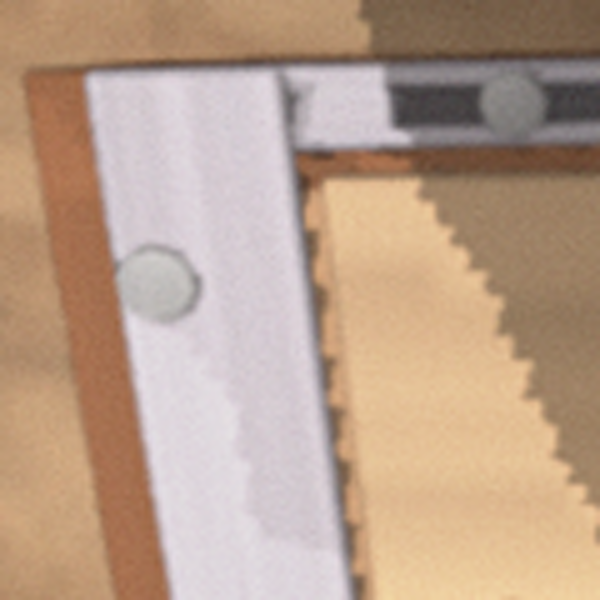

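View pics/w11b.png

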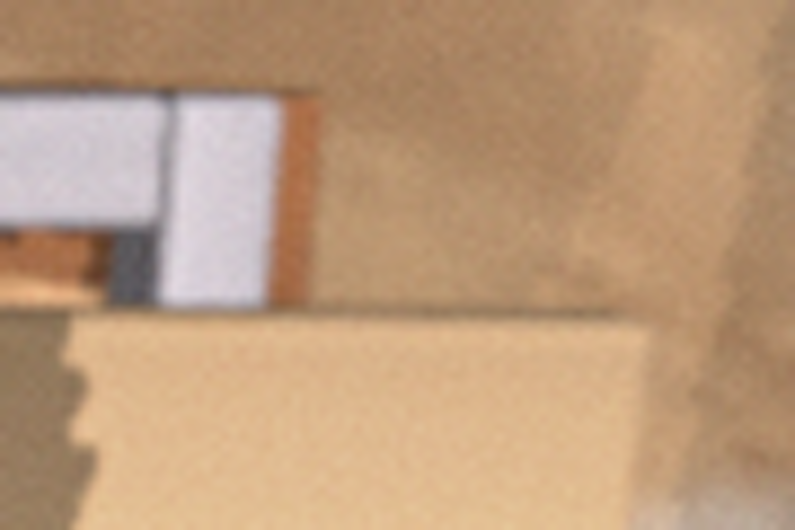

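Run:
```python
from h import *
np.set_printoptions(precision=1,suppress=True)
c=cam("wrist"); Rb=lidR(YAW,0)
A=lambda a:np.array(a,float)/5+[70,120]-0.4
Bq=lambda a:np.array(a,float)/8.833+[360,120]-0.45
B=lambda px,z:((onz(c,px,z)-SEAT)@Rb)[:,:2]
print("lip edge",B(A([(285,90),(315,330),(348,585)]),60).tolist())
print("side inner z53",B(A([(310,148),(590,145)]),53).tolist(),B(Bq([(20,222),(150,220)]),53).tolist())
print("side outer z53", B(Bq([(20,93),(270,97)]),53).tolist(), "far inner z53",B(Bq([(160,230),(160,300)]),53).tolist(),"far outer",B(Bq([(277,110),(268,300)]),53).tolist())
T=RT(); L=np.c_[T[:3,1],T[:3,0],-T[:3,2]]; U=T[:3,3]-16*L[:,2]
print("pred lid corners px",proj(c,[U+L@np.array(p) for p in [(-75,55,6),(75,55,6)]]), "seen",A([(325,183)]),Bq([(645,318)]))
```

```text
lip edge [[-64.38901947979979, 64.31472127815148], [-64.47654830035914, 39.491722379793494], [-64.69877035905556, 10.723904863597902]]
side inner z53 [[-64.51042788139219, 57.938626417554566], [-35.376454381330085, 57.559996808374514]] [[67.85181426911485, 58.37533368598981], [77.82760299245317, 58.45431955523509]]
side outer z53 [[67.2180763083213, 67.13175973135259], [86.42513876064027, 66.95985994839705]] far inner z53 [[78.6683605649516, 57.753592285696655], [79.10719871246577, 52.83909523087113]] far outer [[87.06605293102028, 66.06831354941698], [87.69811970654447, 52.73824931152845]]
pred lid corners px [[135.3 157.1]
 [430.9 157.2]] seen [[134.6 156.2]] [[432.6 155.6]]
```

The wrist view gives a frame shift of about +2 mm: the lip edge is at x=-64.5 and the far bar at x=78.8. The side gap is even. Next I lower the low end onto the rim in small steps, feeling for it.

Emit:
apply_moves:
  commands:
    - [[0,-0.06,0.25,0,0,0,1],[0,-0.06,0.25,0,0,0,1],[0,-0.04,0.2,0,0,0,1],[0,0,0,0,0,0,1],[0,0,0,0,0,0,1]]

```text
clock: 7.53
eef_pos: [492.9, 56.5, 81.1]
ee_rot: [168.1, 0.3, -163.7]
contact_force: [0.4, -0.1, -2.6]
opening: 0.15
```

```bash
sed -i 's/S=1.3/S=2.0/' h.py
python3 - <<'E'
from h import *
where()
E
```

```text
t 7.53 under [14.  -0.7 20.4] endA [-59.4  -0.8   5. ] endB [87.4 -0.5 35.8] tilt 11.87 roll -0.29 yawerr 0.1
F box axes [-0.2 -0.4 -2.6] M [-0.49 -0.12 -0.02] open 0.15
```

Emit:
apply_moves:
  commands:
    - [[0,-0.02,0.1,0,0,0,1],[0.02,-0.02,0.1,0,0,0,1],[0,0,0,0,0,0,1]]

```text
clock: 7.78
eef_pos: [492.8, 56.5, 79.0]
ee_rot: [168.1, 0.3, -163.7]
contact_force: [0.2, -0.3, -2.9]
opening: 0.152
```

Run:
```python
from h import *
where()
```

```text
t 7.78 under [14.1 -0.5 18.3] endA [-59.3  -0.7   2.9] endB [87.5 -0.4 33.8] tilt 11.87 roll -0.31 yawerr 0.11
F box axes [-0.4 -0.1 -2.9] M [-0.53 -0.15 -0.04] open 0.152
```

Emit:
apply_moves:
  commands:
    - [[0.02,-0.2,-0.04,0,0,0,1],[0.01,-0.2,-0.04,0,0,0,1],[0,-0.2,-0.04,0,0,0,1],[0,0,0,0,0,0,1]]

```text
clock: 8.12
eef_pos: [494.4, 50.1, 79.0]
ee_rot: [168.1, 0.3, -163.6]
contact_force: [1.0, 0.8, -3.1]
opening: 0.153
```

Run:
```python
from h import *
where()
```

```text
t 8.12 under [ 7.5 -0.3 18.4] endA [-65.9  -0.4   2.9] endB [80.9 -0.1 33.8] tilt 11.87 roll -0.33 yawerr 0.13
F box axes [ 0.5 -1.2 -3.1] M [-0.44 -0.18 -0.01] open 0.153
```

No contact yet. I'll slide another 4 mm under the lip and then feel downward for the rim.

Emit:
apply_moves:
  commands:
    - [[0.01,-0.2,-0.03,0,0,0,1],[0.01,-0.2,-0.03,0,0,0,1],[0,-0.01,0.07,0,0,0,1],[0,-0.01,0.07,0,0,0,1],[0,0,0,0,0,0,1]]

```text
clock: 8.53
eef_pos: [495.2, 45.7, 77.0]
ee_rot: [168.1, 0.3, -163.7]
contact_force: [-0.1, -0.6, -2.4]
opening: 0.152
```

Run:
```python
from h import *
where()
```

```text
t 8.53 under [ 3.   0.2 16.3] endA [-70.3   0.1   0.9] endB [76.4  0.3 31.8] tilt 11.9 roll -0.29 yawerr 0.08
F box axes [-0.5  0.2 -2.4] M [-0.55 -0.18 -0.01] open 0.152
```

Emit:
apply_moves:
  commands:
    - [[0,-0.01,0.07,0,0,0,1],[0,-0.01,0.07,0,0,0,1],[0,0,0,0,0,0,1]]

```text
clock: 8.78
eef_pos: [495.6, 45.6, 75.7]
ee_rot: [168.1, 0.3, -163.7]
contact_force: [-0.6, -0.0, -2.2]
opening: 0.154
```

Run:
```python
from h import *
where()
```

```text
t 8.78 under [ 2.9 -0.1 15. ] endA [-70.5  -0.3  -0.4] endB [76.3 -0.  30.4] tilt 11.87 roll -0.34 yawerr 0.1
F box axes [ 0.1  0.6 -2.2] M [-0.58 -0.18  0.02] open 0.154
```

Emit:
apply_moves:
  commands:
    - [[0,-0.01,0.07,0,0,0,1],[0,-0.01,0.07,0,0,0,1],[0,0,0,0,0,0,1]]

```text
clock: 9.03
eef_pos: [495.6, 45.8, 74.2]
ee_rot: [168.1, 0.3, -163.7]
contact_force: [-0.2, 0.5, -2.2]
opening: 0.153
```

Run:
```python
from h import *
where()
```

```text
t 9.03 under [ 3.  -0.3 13.6] endA [-70.4  -0.4  -1.9] endB [76.4 -0.1 29. ] tilt 11.86 roll -0.35 yawerr 0.11
F box axes [ 0.5  0.1 -2.2] M [-0.6  -0.15  0.04] open 0.153
```

Emit:
apply_moves:
  commands:
    - [[0,-0.01,0.07,0,0,0,1],[0,-0.01,0.05,0,0,0,1],[0,0,0,0,0,0,1]]

```text
clock: 9.28
eef_pos: [495.8, 46.0, 73.3]
ee_rot: [168.1, 0.4, -163.6]
contact_force: [-0.4, -0.9, -1.0]
opening: 0.148
```

Run:
```python
from h import *
where()
im=robot.read_camera("side")[:,:,::-1].copy(); cv2.imwrite("pics/s12.png",im); 
cv2.imwrite("pics/s12z.png",cv2.resize(im[200:300,215:335],(720,600),interpolation=cv2.INTER_CUBIC))
```

```text
t 9.28 under [ 3.1 -0.5 12.6] endA [-70.2  -0.7  -2.8] endB [76.5 -0.3 28. ] tilt 11.86 roll -0.37 yawerr 0.14
F box axes [-0.8  0.6 -1. ] M [-0.59  0.03  0.03] open 0.148
```

View pics/s12z.png

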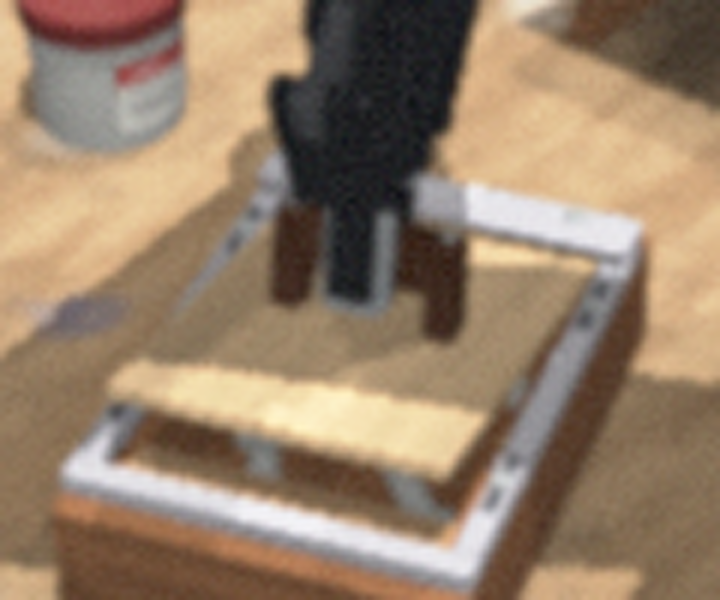

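The side view shows the low end tucked under the lip, with the far end up at about (450,470). The weight reading dropped from 2.2 to about 1 N, which suggests light contact with the rim. Next I feel for the slot wall in 1 mm steps.

Emit:
apply_moves:
  commands:
    - [[0.02,-0.1,-0.02,0,0,0,1],[0.01,-0.1,-0.02,0,0,0,1],[0,0,0,0,0,0,1]]

```text
clock: 9.58
eef_pos: [496.3, 44.0, 73.4]
ee_rot: [168.1, 0.4, -163.6]
contact_force: [-0.3, 0.5, -1.8]
opening: 0.155
```

Run:
```python
from h import *
where()
```

```text
t 9.58 under [ 1.1 -0.4 12.8] endA [-72.3  -0.6  -2.6] endB [74.5 -0.2 28.2] tilt 11.87 roll -0.41 yawerr 0.15
F box axes [ 0.6  0.2 -1.8] M [-0.53 -0.09  0.01] open 0.155
```

Emit:
apply_moves:
  commands:
    - [[0.02,-0.1,-0.01,0,0,0,1],[0.01,-0.1,-0.01,0,0,0,1],[0,0,0,0,0,0,1]]

```text
clock: 9.83
eef_pos: [496.3, 43.4, 73.6]
ee_rot: [168.0, 0.4, -163.6]
contact_force: [0.6, 1.0, -1.9]
opening: 0.147
```

Run:
```python
from h import *
where()
```

```text
t 9.83 under [ 0.5 -0.3 13. ] endA [-72.8  -0.4  -2.6] endB [73.9 -0.1 28.6] tilt 12.02 roll -0.43 yawerr 0.15
F box axes [ 0.8 -0.9 -1.9] M [-0.64 -0.04  0.04] open 0.147
```

Commanded 2 mm, moved 0.5 mm, and the tilt crept up slightly, so it is touching the slot wall with end A at about x=-72.9. I'll now lower the far end by rotating about that end.

Run:
```python
from h import *
plan(poseE(-72.6,-2.4,6,y=-0.1),n=4,grip=1)
```

```text
[0.0, 0.04, 0.19, 1.5, 0.1, 0.0, 1]
[0.0, 0.04, 0.19, 1.5, 0.1, 0.0, 1]
[0.0, 0.05, 0.19, 1.5, 0.1, 0.0, 1]
[0.0, 0.05, 0.19, 1.5, 0.1, 0.0, 1]
```

Emit:
apply_moves:
  commands:
    - [[0,0.05,0.18,1.5,0.1,0,1],[0,0.04,0.18,1.5,0.1,0,1],[0,0.04,0.18,1.5,0.1,0,1],[0,0.04,0.18,1.5,0,0,1],[0,0,0,0,0,0,1]]

```text
clock: 10.25
eef_pos: [495.3, 45.6, 65.7]
ee_rot: [174.2, 0.1, -163.7]
contact_force: [-0.7, -0.1, -2.1]
opening: 0.151
```

Run:
```python
from h import *
where()
plan(poseE(-72.6,-2.4,3,y=-0.1),n=2,grip=1)
im=robot.read_camera("wrist")[:,:,::-1].copy(); cv2.imwrite("pics/w13.png",im)
```

```text
t 10.25 under [1.3 0.2 4.8] endA [-73.3   0.1  -2.8] endB [75.9  0.2 12.4] tilt 5.79 roll -0.08 yawerr 0.05
F box axes [ 0.1  0.7 -2.1] M [-0.26  0.02 -0.06] open 0.151
[-0.01, 0.07, 0.17, 1.4, 0.0, 0.0, 1]
[-0.01, 0.08, 0.17, 1.4, 0.0, 0.0, 1]
```

View pics/w13.png

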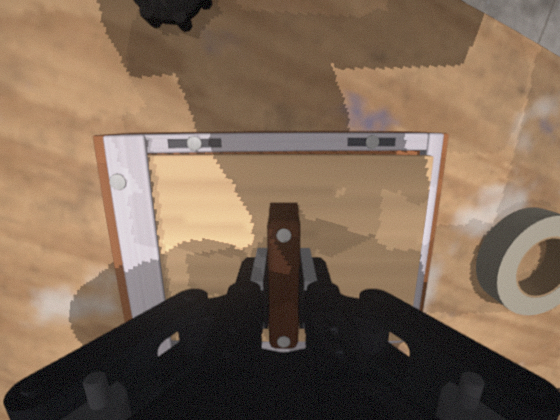

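The lid sits inside the frame, with its far edge near column 430 at the inner side of the far bar. I keep lowering.

Emit:
apply_moves:
  commands:
    - [[0,0.05,0.17,1.4,0,0,1],[0,0.05,0.17,1.4,0,0,1],[0,0,0,0,0,0,1]]

```text
clock: 10.55
eef_pos: [495.3, 46.0, 62.4]
ee_rot: [176.9, 0.1, -163.8]
contact_force: [-0.9, -0.1, -2.8]
opening: 0.148
```

Run:
```python
from h import *
where()
plan(poseE(-73,-2.6,1,y=0),n=2,grip=1)
```

```text
t 10.55 under [0.9 0.1 1.5] endA [-74.    0.1  -2.5] endB [75.8 -0.   5.5] tilt 3.05 roll -0.07 yawerr -0.07
F box axes [ 0.2  0.8 -2.8] M [-0.08  0.04 -0.04] open 0.148
[-0.0, 0.08, 0.14, 1.0, 0.0, -0.0, 1]
[-0.0, 0.08, 0.14, 1.0, 0.0, -0.0, 1]
```

Emit:
apply_moves:
  commands:
    - [[0,0.1,0.14,1.0,0,0,1],[0,0.08,0.14,1.0,0,0,1],[0,0,0,0,0,0,1]]

```text
clock: 10.8
eef_pos: [495.3, 47.0, 59.8]
ee_rot: [178.9, 0.1, -163.9]
contact_force: [-0.6, 0.4, -1.9]
opening: 0.15
```

Run:
```python
from h import *
where()
```

```text
t 10.8 under [ 1.3 -0.2 -1.1] endA [-73.7   0.   -2.6] endB [76.3 -0.4  0.3] tilt 1.13 roll -0.08 yawerr -0.16
F box axes [ 0.6  0.4 -1.9] M [-0.06  0.07 -0.01] open 0.15
```

Emit:
apply_moves:
  commands:
    - [[0,0.05,0.08,0.6,0,0.1,1],[0,0.02,0.07,0.5,0,0.1,1],[0,0,0,0,0,0,1]]

```text
clock: 11.05
eef_pos: [495.9, 47.0, 58.7]
ee_rot: [179.9, 0.1, -164.2]
contact_force: [-0.6, 1.5, -1.3]
opening: 0.149
```

Run:
```python
from h import *
where()
im=robot.read_camera("wrist")[:,:,::-1].copy(); cv2.imwrite("pics/w14.png",im)
im=robot.read_camera("side")[:,:,::-1].copy(); cv2.imwrite("pics/s14.png",im); 
cv2.imwrite("pics/s14z.png",cv2.resize(im[200:300,215:335],(720,600),interpolation=cv2.INTER_CUBIC))
where()
```

```text
t 11.05 under [ 0.9 -0.8 -2.3] endA [-74.1  -0.2  -2.4] endB [75.9 -1.4 -2.2] tilt 0.06 roll -0.14 yawerr -0.48
F box axes [ 1.6  0.1 -1.3] M [0.28 0.18 0.08] open 0.149
t 11.15 under [ 0.9 -0.8 -2.2] endA [-74.1  -0.2  -2.3] endB [75.9 -1.5 -2.1] tilt 0.08 roll -0.14 yawerr -0.48
F box axes [ 0.5  0.3 -2.2] M [0.16 0.07 0.02] open 0.15
```

View pics/w14.png

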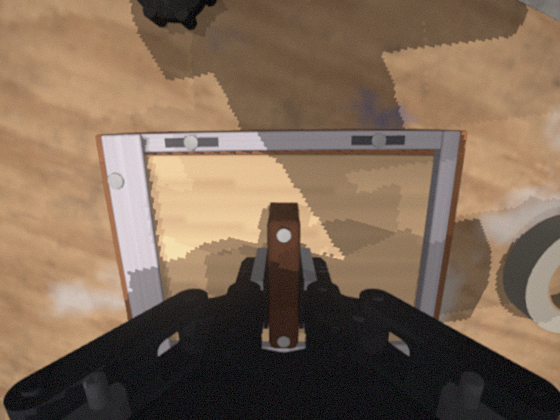

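View pics/s14z.png

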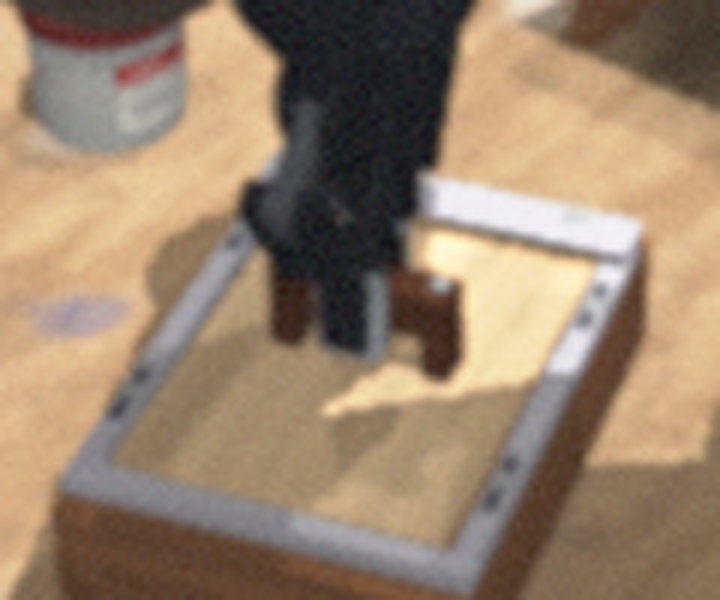

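Both views show the lid flat inside the frame. I'll press lightly to confirm it is fully seated.

Emit:
apply_moves:
  commands:
    - [[0,0,0.05,0,0,-0.2,1],[0,0,0.05,0,0,-0.1,1],[0,0,0.05,0,0,0,1],[0,0,0,0,0,0,1]]

```text
clock: 11.48
eef_pos: [496.1, 47.0, 58.4]
ee_rot: [179.9, 0.2, -163.9]
contact_force: [-0.8, -1.0, -2.0]
opening: 0.154
```

Run:
```python
from h import *
where()
```

```text
t 11.48 under [ 0.8 -1.  -2.6] endA [-74.2  -0.7  -2.8] endB [75.8 -1.2 -2.5] tilt 0.11 roll -0.16 yawerr -0.2
F box axes [-0.8  1.1 -2. ] M [-0.12  0.13 -0.04] open 0.154
```

Emit:
apply_moves:
  commands:
    - [[0,0,0.08,0,0,0,1],[0,0,0.08,0,0,0,1]]

```text
clock: 11.65
eef_pos: [496.2, 47.0, 58.1]
ee_rot: [179.9, 0.2, -163.9]
contact_force: [-4.0, 1.7, 9.0]
opening: 0.152
```

Run:
```python
from h import *
where()
```

```text
t 11.65 under [ 0.8 -1.1 -2.9] endA [-74.2  -0.9  -3. ] endB [75.8 -1.3 -2.7] tilt 0.09 roll -0.16 yawerr -0.16
F box axes [2.8 3.4 9. ] M [ 0.25  1.18 -0.12] open 0.152
```

Pressing gives a 9 N upward reaction with no further movement, so the lid is seated. I'll relax, then open.

Emit:
apply_moves:
  commands:
    - [[0,0,0,0,0,0,1],[0,0,0,0,0,0,1],[0,0,0,0,0,0,0.4],[0,0,0,0,0,0,0.2],[0,0,0,0,0,0,0],[0,0,0,0,0,0,0],[0,0,0,0,0,0,0]]

```text
clock: 12.23
eef_pos: [498.2, 47.3, 58.6]
ee_rot: [179.9, 0.4, -163.8]
contact_force: [-0.4, 0.3, 0.0]
opening: 0.5
```

Run:
```python
from h import *
where()
im=robot.read_camera("wrist")[:,:,::-1].copy(); cv2.imwrite("pics/w15.png",im)
```

```text
t 12.23 under [ 0.5 -3.2 -2.4] endA [-74.5  -3.1  -2.5] endB [75.5 -3.3 -2.3] tilt 0.08 roll -0.43 yawerr -0.1
F box axes [0.4 0.3 0. ] M [-0.01  0.   -0.01] open 0.5
```

View pics/w15.png

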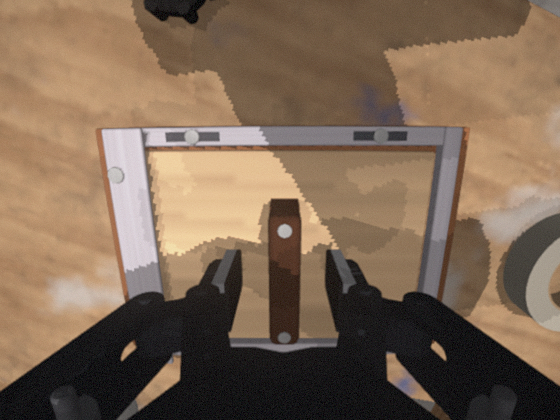

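The lid has been let go and lies in the frame, and the pads at columns 240 and 328 are clear of the bar. I'll lift straight up and away.

Emit:
apply_moves:
  commands:
    - [[0,0,-1.0,0,0,0,0],[0,0,-2.0,0,0,0,0],[0,0,-3.0,0,0,0,0],[0,0,-3.5,0,0,0,0],[0,0,-3.5,0,0,0,0],[-2.0,0,-2.5,0,0,0,0],[-3.0,0,-1.0,0,0,0,0],[-3.0,0,0,0,0,0,0],[-2.0,0,0,0,0,0,0],[0,0,0,0,0,0,0],[0,0,0,0,0,0,0]]

```text
clock: 13.2
eef_pos: [595.5, 74.5, 232.7]
ee_rot: [180.0, 0.4, -163.8]
contact_force: [-0.3, -0.9, -0.2]
opening: 0.503
```

Run:
```python
from h import *
where()
for n in ("wrist","side"):
    im=robot.read_camera(n)[:,:,::-1].copy(); cv2.imwrite(f"pics/{n}16.png",im)
    if n=="side": cv2.imwrite("pics/s16z.png",cv2.resize(im[200:300,215:335],(720,600),interpolation=cv2.INTER_CUBIC))
```

```text
t 13.2 under [  -0.8 -104.2  171.7] endA [ -75.8 -104.1  171.6] endB [  74.2 -104.4  171.7] tilt 0.05 roll -0.43 yawerr -0.13
F box axes [-0.8  0.5 -0.2] M [-0.02  0.08 -0.05] open 0.503
```

View pics/wrist16.png

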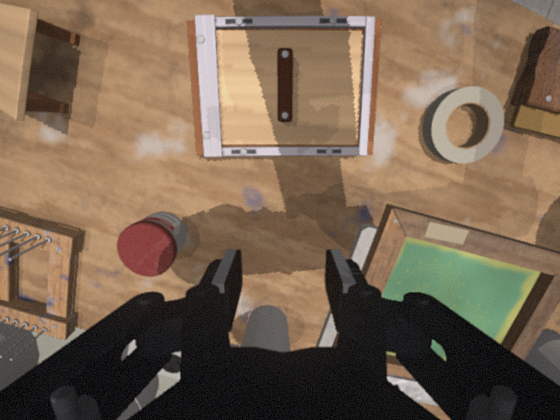

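View pics/s16z.png

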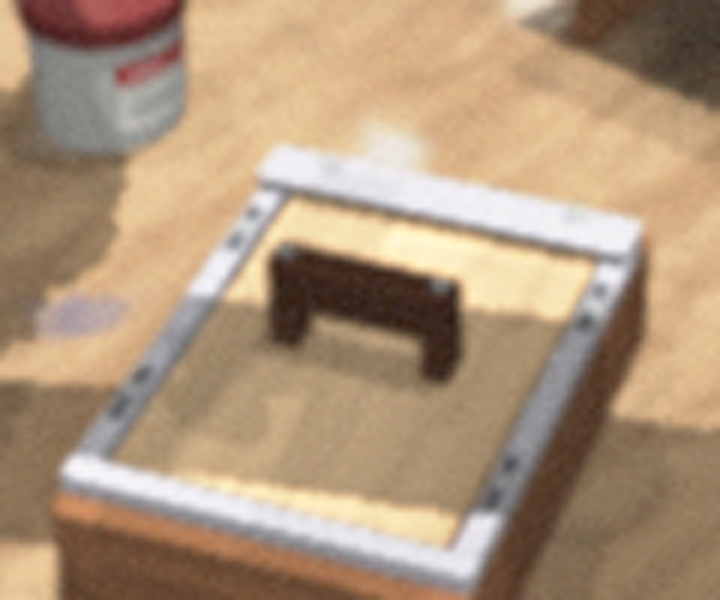

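The wrist view (frame at columns 195-378, bar at 285) and the side view both show the lid lying flat, fully inside the frame with its end under the lip. The jar and tape have not been disturbed. I'm handing in.

Run:
```python
from h import *
print(robot.close_job())
```

```text
the job is handed in; nothing more can be done
None
```

The lid is closed on the bolt box and let go. I handed the job in at about 13 s; no verdict was reported.

**What I did:** I gripped the lid by its bar and lifted it off the rest. From the wrist camera I found the keeper frame set about 2 mm towards the far end. I tucked the low end under the lip at about 12° tilt, felt for the rim and the slot wall, and rotated the far end down while still holding the bar. I pressed lightly before opening the jaws.

**Last checks:**
- **Lid seated:** pressing gave about 9 N of reaction with almost no further travel. The wrist and side pictures afterwards show the lid flat inside the frame with one end under the lip.
- **Position:** just before I let go, the arm's pose put the lid's middle about 1 mm off the box's middle both ways, at 0.1° tilt. I did not measure the lid's position again after letting go.
- **Bystanders:** the jar and tape roll looked undisturbed in the last pictures. The knob was outside the last ones and was last seen in place while I opened the jaws.

**What disagreed:**
- **Height:** my computed lid height read about 2.8 mm below the rim when it made contact. I put this down to my estimate of how far the lid hung below the fingertips, and went by touch.
- **Side camera:** it showed both the box and the lid about 2 mm off from the wrist camera's result. The offset was the same for both, so it did not affect how they lined up.
- **One lid corner:** in one side view a lid corner sat about 6 pixels from where I expected it. I left that unexplained.

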